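Clear a failed print off the resin platform, empty the tipping tray and cover up

TASK

With the scraper block, wipe all the blue resin chips off the platform into the orange tipping tray, then lift the tray's handle to tip it to 60 degrees (pointer on the red mark), hold it there for two seconds so that the chips slide into the waste bin, and bring it back fully level. Then lay the orange cover flat on the clean platform between the rails, without overhanging the tray, and press it down firmly until it sits level. Leave the scraper standing on its green mat and every chip in the bin, and do not disturb the other things.

Things in the scene. Friction and masses are not known exactly. Their poses are not given: they have to be found in the camera images.
- station: Fixed cleaning station, three things in a row along its y axis: at +y a grey housing topped by a flat aluminium platform, then an orange tipping tray, at -y a light grey open waste bin. Origin at bench level under the middle of the platform's tray-side edge; z up; -x is the front, where the tray handle juts out. Extent: y -0.238 to +0.168, x +-0.07.
- platform (a point): Centre of the platform's top, 100 mm above the bench, axes as the station's. Clear surface 120 (x) by 160 mm (y). Dark rails 8 mm wide stand 6 mm above it along both x sides and the +y end; its -y edge is open, so chips pushed over it fall into the tray (the tray wall there ends 5 mm below the surface, its inner face 7 mm past the edge).
- tray_floor (a point): Middle of the tray's floor, 30 mm below the platform surface when level; moves with the tray (axes as the station's when level). Inside it is 122 mm in x; in y from +0.048 (platform side) to -0.071 (pouring edge, a low lip rising 6 mm instead of a wall). Other walls 25 mm high.
- tray_grip (a point): Grip point on the tray's handle: red round bar, 12 mm diameter, along the station's x, jutting 80 mm to the front from the tray's platform-side corner. The point is on the bar's axis, 51 mm in front of the tray wall, 85 mm above the bench when level. Take it from above, fingers closing along the station's y; the bar can turn between the fingers.
- tray_hinge (a point): Point on the tray's hinge axis (along the station's x, 64 mm above the bench, next to the bin). The grip point swings about it on a radius of 94 mm. White discs of 48 mm radius stand at both ends of the hinge, with a red mark at 60 degrees; a black pointer on the tray turns with it (level when the tray is level).
- tray (a joint): Tilt of the tray in rad: 0 level (on its stop), growing as the handle is lifted and the tray tips towards the bin; end stop 1.5, do not pass 80 degrees. The hinge is stiff (0.4 N m, about 7 N at the handle to lift) and stays where it is left. Chips slide out by about 50 degrees.
- bin_in (a point): Centre of the waste bin's inner floor, 4 mm above the bench, axes as the station's; inside 122 mm (x) by 107 mm (y), walls 56 mm high.
- scraper: Scraper block: black rubber foot 76 x 34 x 14 mm with a yellow grip 60 x 20 mm rising from 14 to 64 mm. Origin at the centre of the foot's underside, +z up, x along the 76 mm length. Half-turn symmetric. 150 g. Starts standing on its mat.
- mat: Green mat 120 (x) x 100 (y) x 4 mm, fixed on the bench: the scraper's place. Origin at the centre of its underside.
- cover: Orange see-through plate 114 (x) x 150 (y) x 6 mm with a black bar grip 70 (x) x 16 (y) mm across its middle, from 6 to 42 mm high. Origin: centre of its underside. Half-turn symmetric, 200 g. Starts flat on the bench. On the platform its x lies along the station's x, 3 mm free at each rail, 10 mm shorter than the platform, top flush with the rails. Press with about 10 N (over 6 N).
- chip1: Chip of cured resin, blue, 16 x 12 x 8 mm block, 12 g, loose on the platform; origin at the centre of its underside. Absent in some runs (None).
- chip2: Chip of cured resin, blue, 14 x 14 x 10 mm block, 12 g, loose on the platform; origin at the centre of its underside. Absent in some runs (None).
- chip3: Chip of cured resin, blue, 18 x 10 x 9 mm block, 12 g, loose on the platform; origin at the centre of its underside. Absent in some runs (None).
- chip4: Chip of cured resin, blue, 16 x 14 x 6 mm block with an 8 mm stub on top, 11 mm high in all, 12 g, loose on the platform; origin at the centre of its underside. Absent in some runs (None).
- chip5: Chip of cured resin, blue, L of 18 x 14 x 9 mm, 12 g, loose on the platform; origin at the centre of its underside. Absent in some runs (None).
- chip6: Chip of cured resin, blue, 13 x 13 x 8 mm block, 12 g, loose on the platform; origin at the centre of its underside. Absent in some runs (None).
- resin_bottle: Bystander: amber bottle, 68 mm wide, 160 mm tall; origin under its base.
- jar: Bystander: jar with blue lid, 68 mm wide, 85 mm tall; origin under its base.
- rook: Bystander: grey printed rook, 34 mm wide, 48 mm tall; origin under its base.
- bracket: Bystander: white printed bracket, 50 x 30 x 36 mm; origin under its base plate.
- wrench: Bystander: steel wrench, 150 mm long, flat on the bench; origin at its middle.
There are look-alikes about, which are no part of the job. What is shaped like the scraper but grey or pink is not meant.

How it is judged:
By the outcome, as a careful person would: the job done as asked, in the order asked, and still so for the second after the job is handed in, with the robot touching nothing.
Of chip1, chip2, chip3, chip4, chip5, chip6 only 3 to 6 are there at a start; the rules pass over those that are not, and their reading is None.
At some moment in a run one of scraper, cover may be knocked a few centimetres aside while the robot is not near it.
Once in a run the grip may slacken for a moment while it holds something.
It also fails if it takes over 192 s, if anything falls off the work surface, if the arm or the gripper's body presses on something with over 40 N, if the wrist force passes 120 N, or if a joint passes its speed limit or range.

ROBOT

A 6-joint arm with a two-finger parallel gripper is mounted at the origin on the work surface. World frame = base frame: x ahead of the robot, y to its left, z up, the work surface at z = 0. Lengths are in m, angles in degrees, forces in N, time in s.
With the tool pointing down it reaches from about 0.3 to 0.75 m from the base axis. Payload 8.5 kg.
Tool frame: the origin (TCP) lies at the very end of the fingers, on their centre line; the grasp point (between the pads) lies 19 mm behind it (env.grip_point_offset is the distance from the TCP to the grasp point, in m); z points along the fingers, y is the direction in which the jaws open and shut (so a half turn about z gives the same grasp; the last joint's range is limited). The gripper opens to 85 mm and grips with 20 to 120 N. Pads are 22 mm wide; open, the fingers measure 114 mm over their backs; the gripper's body (76 mm by 85 mm) begins 54 mm behind the grasp point. The pads swing forward as they close: fully open they stand 13 mm farther back than shut.
Start: joints at [53.096, 21.807, 74.336, -0, 83.858, -12.336], TCP at [0.229, 0.5, 0.231] pointing down, gripper open.
Joint ranges: [-178.18, 178.18], [-50.72, 133.34], [12.68, 142.11], [-81.47, 261.47], [9.98, 163.14], [-165.26, 165.26]. Speed limits (degrees/s): [136.94, 136.94, 180, 180, 180, 180].

INTERFACE

Orientations are given as a 3x3 rotation matrix whose columns are the frame's x, y, z axes.
In Python, from rig import env gives the robot as it stands.
- The arm moves only by the tool move_arm, never from a script. Its argument "moves" is a list of rows, each a list of 4 numbers: the shift along the tool's x, y, z in mm, then the turn about the tool's z in rad. In form: [[tx, ty, tz, spin], ...]. A call has 1 to 20 rows; each row is the pose to reach, as a shift and turn from the pose commanded when the call began, along the tool's axes at that moment; what a row does not reach only later rows make up. A row lasts 1/10 s, in which the tool goes at most 50 mm and 8.59 degrees, less where a joint would pass 70% of its speed; a pose out of reach is approached as far as the arm can. A call with a gripper value outside its range is refused whole. "grip" is the closure, from 0 (fully open) to 1 (shut), set as the call begins (left out, the last holds). The fingers move at their own pace and stop on an object; "grip_force" is the grip in N (left out, the last holds). Time passes only in rows, so rows that repeat a pose let the fingers close. It gives the time, the measured TCP pose, the force and the opening at its end, in the units of the state.
- env.observe(): the state, without advancing time (a new reading comes with each control period).
- env.get_image(name): name is "side" or "top" or "wrist"; returns the picture (420x560x3 uint8, red, green, blue); there is no depth.
- env.get_calibration(name): a dict with "fovy" (degrees; the focal length in pixels is half the picture's height over the tangent of half this angle, whatever the lens; pixels are square), "cx", "cy" (the principal point, pixels), "extrinsics" (4x4, takes a point from world to camera coordinates); the wrist camera has in their place "tool_from_camera" (4x4, takes a point from camera to tool coordinates, whose origin is the TCP and whose axes are the flange's). Camera axes: x right, y up, looking along -z (the intrinsics and any distortion apply to the point x, -y, -z); pixel columns grow to the right and rows downward; lengths in m; the calibration is good to about 2 mm. A picture is of the moment at which its call begins: read the wrist's pose just before it. get_calibration takes no time and is no camera call.
- env.close_job(): hands the job in, once; it reports no verdict.
Trained networks look in the newest picture that a camera, given by its name, has taken for a name from the list of things; names that differ only in an ending like _2 or _b are one class to them, and where a whole thing is asked for, a point or a joint stands for the part that bears it (a point fixed in the world has none). Each returns a list of dicts, best first, with "conf" (0 to 1); they miss things now and then, are a little off and sometimes report something else, mostly with a low value. They report only what shows in the picture. A call takes as long as a camera call. They do not tell look-alikes from the thing itself.
- env.silhouettes(camera, name): "region" (420x560 bool, what is visible of it) and "point" ([row, column] in pixels, amid what is visible of it).
- env.tip_of(camera, name): "point" ([row, column] in pixels: a listed point, or the origin of a listed thing).
The state is a dict: "time_s": time; "q": joint angles; "qvel": joint speeds; "joint_efforts": joint torques, N m; "position": TCP position; "tool_rot": TCP orientation; "ft_force": force on the tool from outside, world axes, zero at the start; "wrist_torque": the same for the moment, N m; "grip_width": finger opening in m.
Only numpy, scipy, OpenCV 4.12 (cv2) and the standard library are available. Lean on these libraries where they do the work, as an engineer would, in place of code of your own. Each camera call takes 0.05 s, during which the arm holds its last target.

## Working session

There is one attempt and no reset: what is moved stays moved. The work goes in short steps, Python scripts to look and compute and a tool call to move; the robot and the scene stay as the last step left them, time stands still between calls to the robot, and variables do not carry over. Pictures are saved under pics/ and viewed, and the job is handed in when it is done.

Besides the shell and the picture viewer there is one more tool, called after "Call:" by a JSON object that holds its "fn" and its "kwargs", one argument or row to a line. move_arm: Moves the arm, as the interface text tells. Its arguments: {"type":"object","properties":{"moves":{"type":"array"},"grip":{"type":"number"},"grip_force":{"type":"number"}},"required":["moves"]}

```bash
ls; mkdir -p pics; python3 - <<'E'
from rig import env
import cv2, numpy as np
np.set_printoptions(precision=4,suppress=True)
print(env.observe())
for n in ["side","top","wrist"]:
    im=env.get_image(n); cv2.imwrite(f"pics/{n}0.png",im[:,:,::-1]); print(n,env.get_calibration(n))
print(env.grip_point_offset)
E
```

```text
pics
{'time_s': 0.0, 'q': array([ 53.0953,  21.8412,  74.3852,   0.0003,  83.8595, -12.3362]), 'qvel': array([ 0.0024, -0.0053,  0.0031,  0.0938,  0.0295,  0.0406]), 'joint_efforts': array([ -0.0037, -44.847 , -23.127 ,  -0.0004,   0.005 ,  -0.    ]), 'position': array([0.2285, 0.5   , 0.2307]), 'tool_rot': array([[-0.9095,  0.4158, -0.0009],
       [ 0.4158,  0.9095, -0.0012],
       [ 0.0003, -0.0015, -1.    ]]), 'ft_force': array([0.7001, 0.6621, 0.2484]), 'wrist_torque': array([0.0039, 0.0226, 0.0232]), 'grip_width': 0.08539485748255148}
side {'fovy': 49.260918687302066, 'cx': 285.14844081735066, 'cy': 206.35953459721745, 'extrinsics': array([[ 0.9667, -0.2558,  0.0034, -0.552 ],
       [ 0.1794,  0.6873,  0.7038, -0.14  ],
       [-0.1824, -0.6798,  0.7104, -1.1134],
       [ 0.    ,  0.    ,  0.    ,  1.    ]])}
top {'fovy': 48.786643655353835, 'cx': 282.05329879143807, 'cy': 214.7799972300846, 'extrinsics': array([[ 0.0213, -0.9997, -0.0123, -0.0626],
       [ 0.986 ,  0.019 ,  0.1654, -0.5416],
       [-0.1651, -0.0156,  0.9862, -1.2775],
       [ 0.    ,  0.    ,  0.    ,  1.    ]])}
wrist {'fovy': 68.34919561299421, 'cx': 281.16245565999975, 'cy': 204.1597077542728, 'tool_from_camera': array([[ 0.0019,  0.9538,  0.3006,  0.0774],
       [ 1.    , -0.0015, -0.0015, -0.    ],
       [-0.001 ,  0.3006, -0.9538, -0.142 ],
       [ 0.    ,  0.    ,  0.    ,  1.    ]])}
0.0187
```

View pics/side0.png

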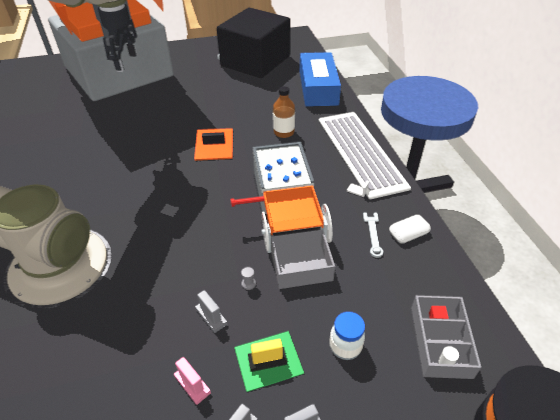

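View pics/top0.png

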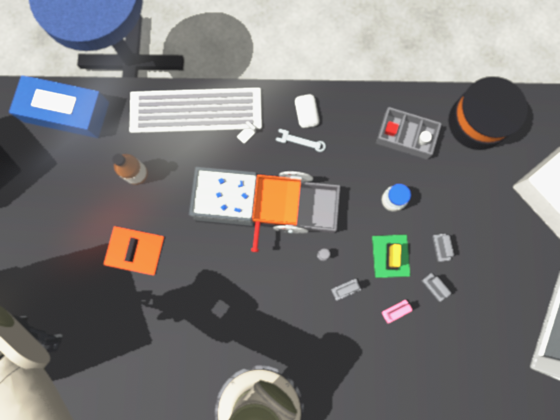

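View pics/wrist0.png

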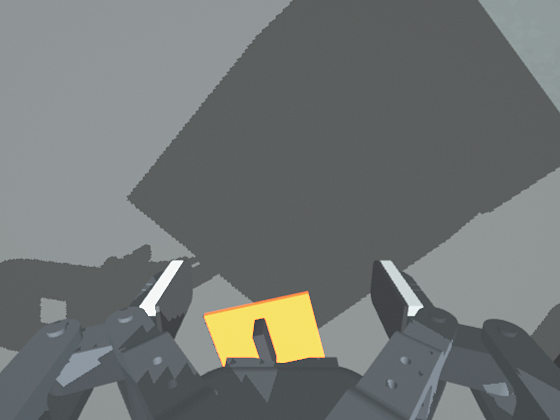

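The side and top views show the station near the middle (top, around 265,200) with 6 blue chips. The yellow scraper is on the green mat (top 395,256) and the cover is at (top 134,250). The grey and pink look-alikes are at (346,289), (397,312), (437,287) and (443,246).

```bash
cat > h.py <<'E'
from rig import env
import cv2, numpy as np
from scipy.optimize import least_squares
np.set_printoptions(precision=4,suppress=True)
def cam(n):
    c=env.get_calibration(n); f=210/np.tan(np.radians(c['fovy']/2))
    if n=='wrist':
        o=env.observe(); T=np.eye(4); T[:3,:3]=o['tool_rot']; T[:3,3]=o['position']
        E=np.linalg.inv(T@c['tool_from_camera'])
    else: E=c['extrinsics']
    return f,c['cx'],c['cy'],E
def proj(C,P):
    f,cx,cy,E=C; P=np.atleast_2d(P); q=P@E[:3,:3].T+E[:3,3]
    return np.c_[cx+f*q[:,0]/-q[:,2], cy-f*q[:,1]/-q[:,2]]   # col,row
def ray(C,col,row):
    f,cx,cy,E=C; d=np.array([(col-cx)/f,-(row-cy)/f,-1.]); R=E[:3,:3]
    return -R.T@E[:3,3], R.T@d
def onz(C,col,row,z):
    o,d=ray(C,col,row); return o+d*(z-o[2])/d[2]
def tri(obs):
    A=np.zeros((3,3));b=np.zeros(3)
    for C,col,row in obs:
        o,d=ray(C,col,row); d=d/np.linalg.norm(d); M=np.eye(3)-np.outer(d,d); A+=M;b+=M@o
    return np.linalg.solve(A,b)
def snap(n,name):
    C=cam(n); im=env.get_image(n)[:,:,::-1].copy(); cv2.imwrite('pics/'+name,im); return C,im
def toolmove(p,obs=None):
    "mm shift in tool axes to bring TCP to p"
    o=env.observe(); return o['tool_rot'].T@(np.array(p)-o['position'])*1000
E
python3 - <<'E'
from h import *
C={n:cam(n) for n in('top','side')}
for n in C: env.get_image(n)
for name in ['station','platform','tray_floor','tray_grip','tray_hinge','bin_in','scraper','mat','cover']:
    r={}
    for n in C:
        d=env.tip_of(n,name); r[n]=d
        print(name,n,[(np.round(x['point'],1).tolist(),round(x['conf'],2)) for x in d[:5]])
    if r['top'] and r['side']:
        print('   tri',tri([(C[n],r[n][0]['point'][1],r[n][0]['point'][0]) for n in C]))
print(env.observe()['time_s'])
E
```

```text
station top [([203.3, 254.7], 0.66)]
station side [([212.8, 287.1], 0.88), ([164.4, 270.6], 0.65)]
   tri [ 0.5846  0.0314 -0.0058]
platform top [([192.4, 222.7], 0.56)]
platform side [([169.1, 282.6], 0.79), ([168.5, 267.8], 0.29)]
   tri [0.5959 0.116  0.0782]
tray_floor top [([202.5, 272.5], 0.76)]
tray_floor side [([210.3, 291.1], 0.88)]
   tri [ 0.5774 -0.0242  0.0603]
tray_grip top [([240.6, 256.7], 0.62)]
tray_grip side [([200.1, 240.9], 0.93)]
   tri [0.4614 0.0155 0.0887]
tray_hinge top [([203.6, 292.8], 0.61)]
tray_hinge side [([226.6, 295.0], 0.69)]
   tri [ 0.5733 -0.0817  0.062 ]
bin_in top [([142.5, 299.7], 0.28)]
bin_in side [([263.4, 299.8], 0.59)]
   tri [ 0.6706 -0.1107 -0.0032]
scraper top [([286.6, 433.4], 0.87), ([313.3, 394.6], 0.75), ([250.9, 441.4], 0.7), ([204.4, 294.5], 0.66), ([254.8, 391.5], 0.6)]
scraper side [([360.7, 266.0], 0.9), ([316.3, 209.3], 0.58)]
   tri [ 0.3828 -0.4441  0.1572]
mat top [([256.9, 391.7], 0.65), ([204.9, 223.8], 0.49)]
mat side [([344.7, 341.8], 0.64), ([359.0, 269.0], 0.57), ([262.6, 302.4], 0.35)]
   tri [ 0.5046 -0.3836  0.0472]
cover top [([251.6, 134.8], 0.94)]
cover side [([144.3, 215.8], 0.84), ([190.4, 358.1], 0.74), ([266.4, 301.2], 0.67)]
   tri [ 0.4383  0.3791 -0.0046]
1.15
```

```bash
python3 - <<'E'
import cv2
t=cv2.imread('pics/top0.png'); s=cv2.imread('pics/side0.png')
cv2.imwrite('pics/c1.png',cv2.resize(t[155:255,180:350],None,fx=4.7,fy=4.7,interpolation=cv2.INTER_CUBIC))
cv2.imwrite('pics/c2.png',cv2.resize(s[135:295,220:345],None,fx=3.7,fy=3.7,interpolation=cv2.INTER_CUBIC))
E
```

```text
(no output)
```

View pics/c1.png

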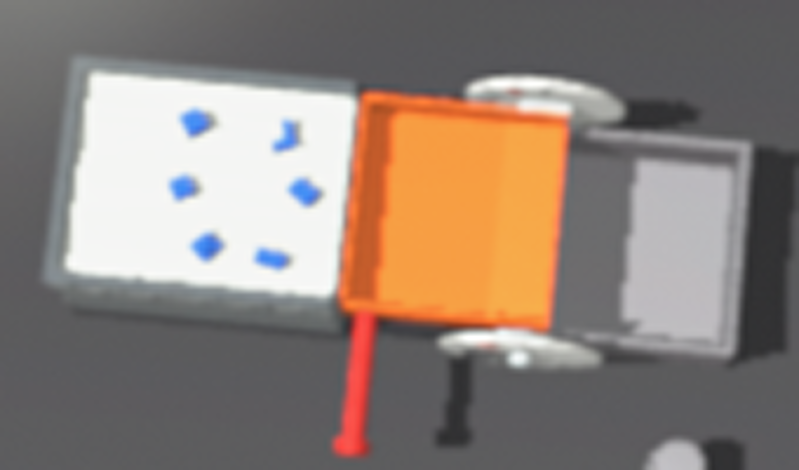

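View pics/c2.png

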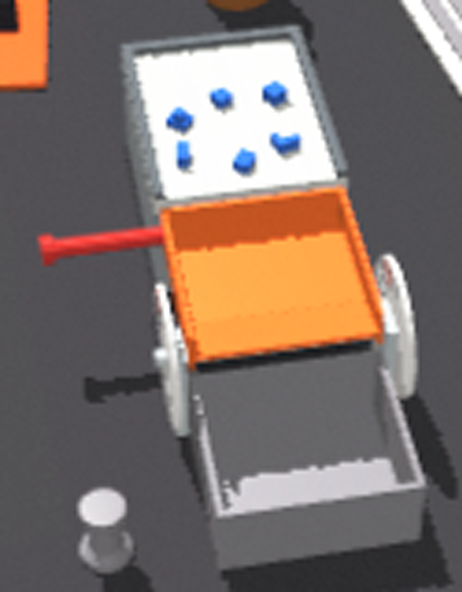

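```bash
python3 - <<'E'
from h import *
C={n:cam(n) for n in('top','side')}
pt=lambda u,v:(180+u/4.7-.4,155+v/4.7-.4); ps=lambda u,v:(220+u/3.7-.4,135+v/3.7-.4)
L=[('top',(.068,.168,.106),pt(75,60)),('top',(-.068,.168,.106),pt(43,283)),('top',(.068,0,.106),pt(357,83)),('top',(-.06,0,.1),pt(337,297)),
('top',(.06,0,.1),pt(358,97)),('top',(.065,-.238,.06),pt(751,143)),('top',(-.065,-.238,.06),pt(735,357)),
('side',(-.068,.168,.106),ps(124,47)),('side',(.068,.168,.106),ps(300,30)),('side',(.068,0,.106),ps(346,186)),('side',(-.065,-.238,.06),ps(217,518)),('side',(.065,-.238,.06),ps(422,487)),('side',(-.06,0,.1),ps(163,200))]
def W(p,P): c,s=np.cos(p[2]),np.sin(p[2]); return np.array([p[0]+c*P[0]-s*P[1],p[1]+s*P[0]+c*P[1],P[2]])
def res(p): return np.concatenate([proj(C[n],W(p,P)+np.r_[0,0,0])[0]-np.array(q) for n,P,q in L])
r=least_squares(res,[.585,.03,0],loss='soft_l1')
print(r.x,np.degrees(r.x[2]));print(res(r.x).reshape(-1,2).round(1))
env.get_image('top');env.get_image('side')
p=r.x
for n in C:
  for nm,P in [('tray_grip',(-.112,-.01,.085)),('platform',(0,.08,.1))]:
    print(n,nm,proj(C[n],W(p,P)))
c,s=np.cos(p[2]),np.sin(p[2])
for i in range(1,7):
  for n in C:
    for d in env.silhouettes(n,f'chip{i}')[:7] if i==1 else []:
      m=d['region']; v,u=np.nonzero(m); w=onz(C[n],u.mean(),v.mean(),.104); l=w[:2]-p[:2]
      print(n,round(d['conf'],2),m.sum(),(u.mean().round(),v.mean().round()),np.array([c*l[0]+s*l[1],-s*l[0]+c*l[1]]))
for n in C:
  for nm in['mat','scraper','cover']:
    for d in env.silhouettes(n,nm)[:6]:
      v,u=np.nonzero(d['region']); print(n,nm,round(d['conf'],2),len(u),u.mean().round(1),v.mean().round(1))
E
```

```text
[ 0.5826  0.0264 -0.0796] -4.560017541105202
[[ 0.7 -0.9]
 [ 1.  -0.2]
 [ 0.8 -0. ]
 [ 0.1  0.3]
 [ 0.4  0.3]
 [ 0.9  0.3]
 [ 0.6 -0.2]
 [-1.2 -1. ]
 [-0.7 -1.6]
 [ 0.1 -4.2]
 [-0.7 -1.2]
 [ 0.5 -1. ]
 [ 0.1 -0.3]]
top tray_grip [[253.2829 237.8707]]
top platform [[224.9939 193.8498]]
side tray_grip [[244.0732 197.7796]]
side platform [[281.6103 165.4754]]
top mat 0.82 951 390.3 256.1
top mat 0.2 183 247.2 132.5
top scraper 0.81 441 436.2 286.4
top scraper 0.8 341 393.2 255.3
top scraper 0.79 438 442.9 246.9
top scraper 0.69 332 396.6 310.5
top scraper 0.68 365 346.1 289.0
top cover 0.88 2088 134.0 250.0
side mat 0.65 1778 269.3 364.3
side scraper 0.93 980 267.2 355.1
side scraper 0.81 642 210.7 312.4
side scraper 0.79 813 191.3 381.0
side scraper 0.68 297 305.0 414.2
side scraper 0.65 229 243.0 414.1
side cover 0.82 1155 213.8 144.4
side cover 0.53 194 357.7 189.3
```

```bash
python3 - <<'E'
from h import *
C={n:cam(n) for n in('top','side')}
t=cv2.imread('pics/top0.png'); hsv=cv2.cvtColor(t,cv2.COLOR_BGR2HSV)
def mk(lo,hi,box):
    m=cv2.inRange(hsv,np.array(lo),np.array(hi)); z=np.zeros_like(m); x0,y0,x1,y1=box; z[y0:y1,x0:x1]=m[y0:y1,x0:x1]; return z
def rect(m,z):
    v,u=np.nonzero(m); P=np.array([onz(C['top'],a,b,z)[:2] for a,b in zip(u,v)]).astype(np.float32)
    return len(u),cv2.minAreaRect(P*1000)
print('mat',rect(mk((45,80,40),(80,255,255),(360,220,430,290)),.004))
print('yel',rect(mk((20,120,80),(35,255,255),(360,220,430,290)),.068))
print('cov',rect(mk((3,120,60),(18,255,255),(90,210,180,290)),.004))
for n,z in [('jar',0),('rook',0.03),('bracket',0.02),('resin_bottle',0),('wrench',0)]:
    env.get_image('top'); d=env.silhouettes('top',n)
    for k in d[:2]:
        v,u=np.nonzero(k['region']); print(n,round(k['conf'],2),len(u),onz(C['top'],u.mean(),v.mean(),z))
hs=cv2.inRange(hsv,np.array((100,120,80)),np.array((125,255,255)))[155:255,180:260]
nn,lab,st,cen=cv2.connectedComponentsWithStats(hs)
p=[.5826,.0264,-.0796];c,s=np.cos(p[2]),np.sin(p[2])
for i in range(1,nn):
    w=onz(C['top'],cen[i][0]+180,cen[i][1]+155,.105); l=w[:2]-p[:2]
    print('chip',st[i][4],np.array([c*l[0]+s*l[1],-s*l[0]+c*l[1]]))
cv2.imwrite('pics/c3.png',cv2.resize(t[215:330,320:470],None,fx=5,fy=5,interpolation=cv2.INTER_CUBIC))
E
```

```text
mat (1164, ((435.959228515625, -367.5531921386719), (123.19741821289062, 102.9862289428711), 3.456563949584961))
yel (281, ((431.2281188964844, -365.6184997558594), (33.05527114868164, 64.18558502197266), 89.04173278808594))
cov (2047, ((436.1796569824219, 381.3854064941406), (158.23263549804688, 120.71015167236328), 79.61021423339844))
jar 0.71 561 [ 0.6104 -0.3879  0.    ]
bracket 0.76 189 [0.7944 0.0596 0.02  ]
resin_bottle 0.91 818 [0.685 0.411 0.   ]
wrench 0.54 353 [ 0.7814 -0.0988  0.    ]
chip 16 [0.0353 0.0948]
chip 11 [0.0303 0.0396]
chip 14 [-0.0046  0.0974]
chip 15 [-0.0003  0.0258]
chip 18 [-0.0379  0.0789]
chip 14 [-0.0414  0.0402]
```

View pics/c3.png

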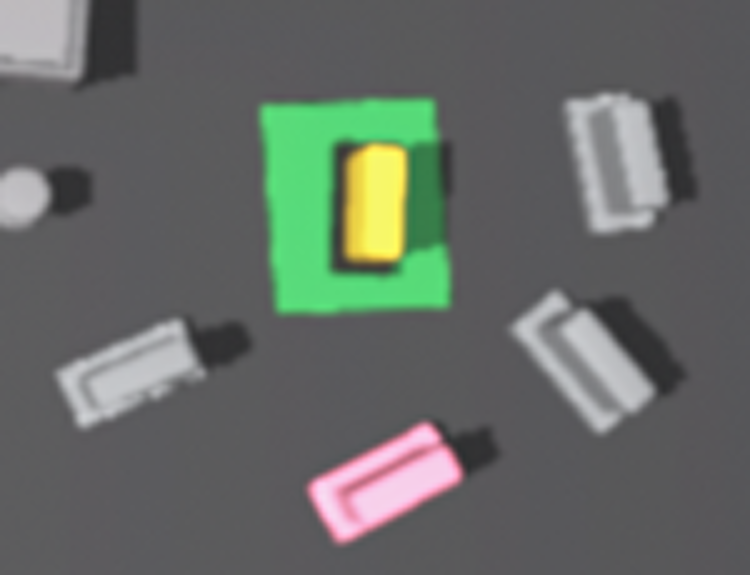

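Candidates for the scraper: yellow on black at top (393,255), grey at (346,289), (437,287) and (443,246), and pink at (397,312). Only the one at (393,255) has a yellow grip, a black foot and the green mat, and the crop confirms it. I'll look at the station with the wrist camera on the way there.

```bash
cat >> h.py <<'E'
def go(p,yaw):
    "print shift mm (tool axes, vertical tool) and spin to reach TCP p with tool-x at yaw deg"
    o=env.observe(); R=o['tool_rot']; a=np.arctan2(R[1,0],R[0,0]); 
    d=np.array(p)-o['position']; x=np.array([np.cos(a),np.sin(a)]); y=np.array([np.sin(a),-np.cos(a)])
    sp=(a-np.radians(yaw)+np.pi)%(2*np.pi)-np.pi
    print('go',np.round([1000*d[:2]@x,1000*d[:2]@y,-1000*d[2]],1),'spin',round(sp,4),'yaw now',np.degrees(a).round(2),'t',o['time_s'])
E
python3 - <<'E'
from h import *
go((.47,.02,.29),180-4.6)
E
```

```text
go [-419.1 -336.4  -58.7] spin -0.3485 yaw now 155.43 t 2.15
```

Call:
{"fn": "move_arm", "kwargs": {
  "moves": [
    [-419,-336,-59,-0.3485],
    [-419,-336,-59,-0.3485],
    [-419,-336,-59,-0.3485],
    [-419,-336,-59,-0.3485],
    [-419,-336,-59,-0.3485],
    [-419,-336,-59,-0.3485],
    [-419,-336,-59,-0.3485],
    [-419,-336,-59,-0.3485],
    [-419,-336,-59,-0.3485],
    [-419,-336,-59,-0.3485],
    [-419,-336,-59,-0.3485],
    [-419,-336,-59,-0.3485],
    [-419,-336,-59,-0.3485],
    [-419,-336,-59,-0.3485],
    [-419,-336,-59,-0.3485],
    [-419,-336,-59,-0.3485]
  ]
}}

```text
time_s: 3.75
position: [0.4697, 0.0214, 0.2905]
tool_rot: [[-0.997, 0.078, 0.0], [0.078, 0.997, -0.0], [-0.0, -0.0, -1.0]]
ft_force: [-0.8, -0.1, -0.3]
grip_width: 0.0852
```

```bash
python3 - <<'E'
from h import *
C,im=snap('wrist','w1.png')
print(env.observe()['position'])
p=[.5826,.0264,-.0796];c,s=np.cos(p[2]),np.sin(p[2])
for P in [(.068,.168,.106),(-.068,.168,.106),(.068,0,.106),(-.068,0,.106),(-.115,-.012,.085)]:
    w=np.array([p[0]+c*P[0]-s*P[1],p[1]+s*P[0]+c*P[1],P[2]]); print(P,proj(C,w))
E
```

```text
[0.4697 0.0212 0.2905]
(0.068, 0.168, 0.106) [[424.8652 321.5753]]
(-0.068, 0.168, 0.106) [[442.1125 220.2098]]
(0.068, 0, 0.106) [[291.376  321.3572]]
(-0.068, 0, 0.106) [[292.9289 219.8667]]
(-0.115, -0.012, 0.085) [[282.3405 174.8713]]
```

View pics/w1.png

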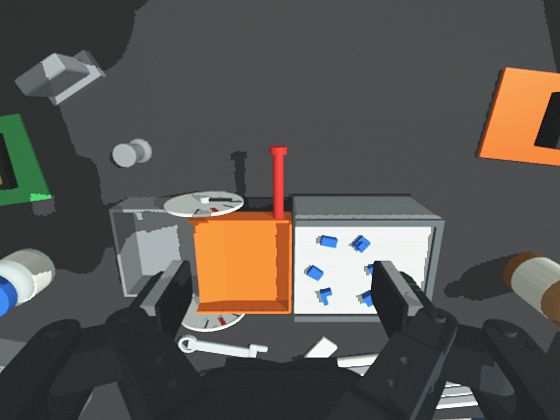

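The wrist view shows the predicted station corners landing on the image: rail corner (441,220), handle along column 279, chips at (315–375, 240–300). I'll enlarge it to refine the pose.

```bash
python3 - <<'E'
import cv2
t=cv2.imread('pics/w1.png')
cv2.imwrite('pics/c4.png',cv2.resize(t[140:335,265:455],None,fx=3.05,fy=3.05,interpolation=cv2.INTER_CUBIC))
cv2.imwrite('pics/c5.png',cv2.resize(t[140:335,105:300],None,fx=3.05,fy=3.05,interpolation=cv2.INTER_CUBIC))
E
```

```text
(no output)
```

View pics/c4.png

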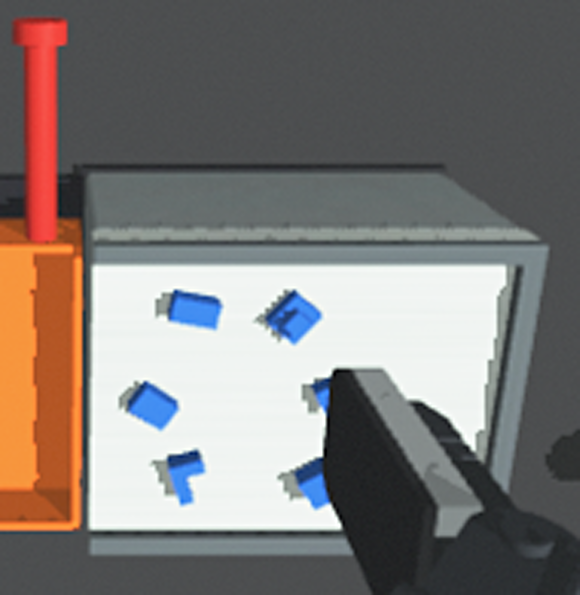

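View pics/c5.png

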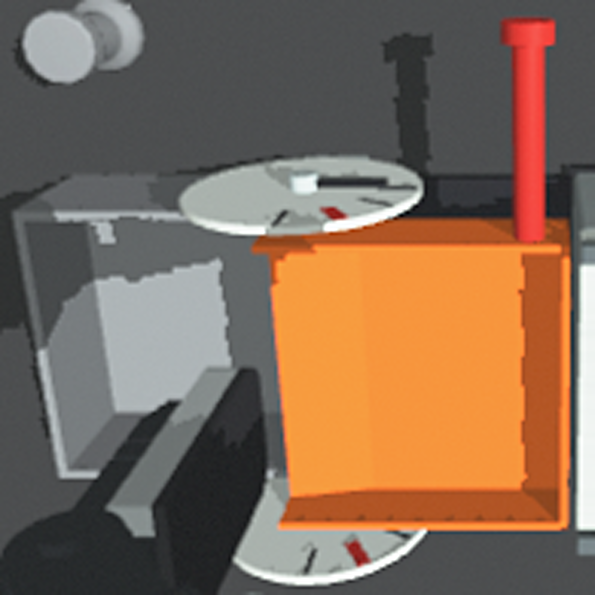

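```bash
python3 - <<'E'
from h import *
C=cam('wrist')
ps=lambda u,v:(265+(u+.5)/3.05-.5,140+(v+.5)/3.05-.5)
L=[((-.068,.168,.106),ps(546,242)),((-.068,0,.106),ps(89,242)),((.06,0,.1),ps(91,531)),((.068,0,.106),ps(90,555)),((-.06,0,.106),ps(91,264)),((-.06,.16,.106),ps(521,264))]
def W(p,P): c,s=np.cos(p[2]),np.sin(p[2]); return np.array([p[0]+c*P[0]-s*P[1],p[1]+s*P[0]+c*P[1],P[2]+(p[3] if len(p)>3 else 0)])
def res(p): return np.concatenate([proj(C,W(p,P))[0]-np.array(q) for P,q in L])
for x0 in ([.58,.03,-.08],[.58,.03,-.08,0]):
    r=least_squares(res,x0,loss='soft_l1'); print(r.x,np.degrees(r.x[2]));print(res(r.x).reshape(-1,2).round(1).tolist())
p=r.x[:3];p=least_squares(res,[.58,.03,-.08]).x;c,s=np.cos(p[2]),np.sin(p[2])
for q in [ps(40,60),ps(41,200)]:
    w=onz(C,*q,.09); l=w[:2]-p[:2]; print('handle local',np.array([c*l[0]+s*l[1],-s*l[0]+c*l[1]]),w)
for u,v in [(195,308),(293,315),(153,405),(315,392),(185,475),(310,483)]:
    w=onz(C,*ps(u,v),.105); l=w[:2]-p[:2]; print('chip',np.array([c*l[0]+s*l[1],-s*l[0]+c*l[1]]))
go((.436,-.369,.2),180)
E
```

```text
[ 0.5831  0.0286 -0.069 ] -3.9514589419118664
[[0.2, -0.1], [0.6, 1.1], [-0.8, -0.7], [-0.3, -0.1], [-0.1, 0.5], [0.2, -0.6]]
[ 0.5831  0.0286 -0.069  -0.    ] -3.9514439099568164
[[0.2, -0.1], [0.6, 1.1], [-0.8, -0.7], [-0.3, -0.1], [-0.1, 0.5], [0.2, -0.6]]
handle local [-0.134  -0.0182] [0.4481 0.0198 0.09  ]
handle local [-0.0805 -0.0184] [0.5015 0.0159 0.09  ]
chip [-0.042   0.0396]
chip [-0.0388  0.0768]
chip [-0.0007  0.0247]
chip [-0.0059  0.0877]
chip [0.0311 0.0384]
chip [0.0352 0.0888]
go [   2.9 -391.7   90.5] spin -0.0788 yaw now 175.49 t 3.8
```

Call:
{"fn": "move_arm", "kwargs": {
  "moves": [
    [3,-392,90,-0.0788],
    [3,-392,90,-0.0788],
    [3,-392,90,-0.0788],
    [3,-392,90,-0.0788],
    [3,-392,90,-0.0788],
    [3,-392,90,-0.0788],
    [3,-392,90,-0.0788],
    [3,-392,90,-0.0788],
    [3,-392,90,-0.0788],
    [3,-392,90,-0.0788],
    [3,-392,90,-0.0788]
  ]
}}

```text
time_s: 4.9
position: [0.436, -0.3689, 0.2007]
tool_rot: [[-1.0, 0.0, 0.0], [0.0, 1.0, 0.0], [-0.0, 0.0, -1.0]]
ft_force: [0.2, 0.2, -0.3]
grip_width: 0.0856
```

```bash
python3 - <<'E'
from h import *
C,im=snap('wrist','w2.png')
hsv=cv2.cvtColor(im,cv2.COLOR_BGR2HSV)
def rect(lo,hi,z):
    m=cv2.inRange(hsv,np.array(lo),np.array(hi)); m=cv2.morphologyEx(m,cv2.MORPH_OPEN,np.ones((3,3)))
    v,u=np.nonzero(m); P=np.array([onz(C,a,b,z)[:2] for a,b in zip(u,v)]).astype(np.float32)
    return len(u),cv2.minAreaRect(P*1000), u.min(),u.max(),v.min(),v.max()
print('mat',rect((45,80,20),(80,255,255),.004))
print('yel',rect((20,100,60),(35,255,255),.068))
print(env.observe()['position'])
E
```

```text
mat (7124, ((435.6675720214844, -368.2498779296875), (119.94869995117188, 100.01736450195312), 3.550987720489502), np.int64(232), np.int64(326), np.int64(121), np.int64(230))
yel (2379, ((510.167236328125, -213.8829345703125), (393.6820068359375, 71.02790832519531), 61.5400505065918), np.int64(268), np.int64(559), np.int64(152), np.int64(366))
[ 0.4361 -0.3687  0.201 ]
```

View pics/w2.png

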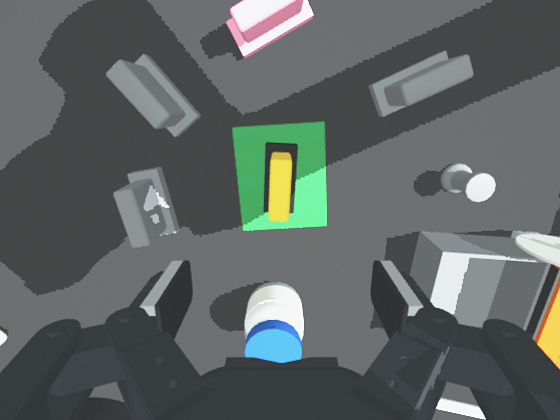

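```bash
python3 - <<'E'
import cv2
t=cv2.imread('pics/w2.png')
cv2.imwrite('pics/c6.png',cv2.resize(t[110:240,220:340],None,fx=4.5,fy=4.5,interpolation=cv2.INTER_CUBIC))
E
```

```text
(no output)
```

View pics/c6.png

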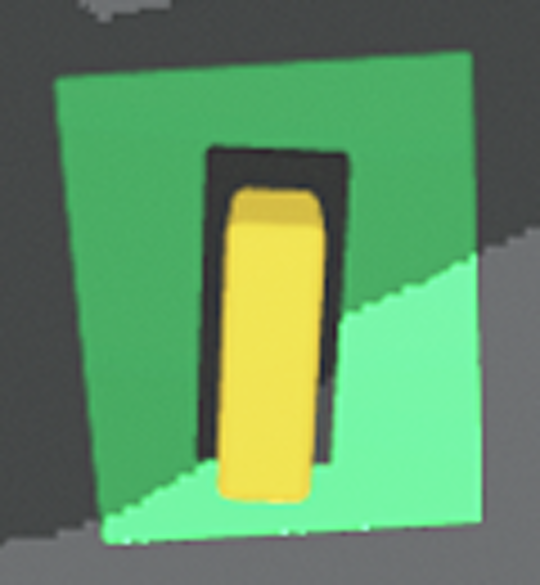

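```bash
python3 - <<'E'
from h import *
C=cam('wrist')
ps=lambda u,v:(220+(u+.5)/4.5-.5,110+(v+.5)/4.5-.5)
T=[onz(C,*ps(*q),.068) for q in [(226,225),(327,232),(311,502),(216,497)]]
F=[onz(C,*ps(*q),.018) for q in [(206,148),(350,155),(331,465),(196,462)]]
for Q in (T,F):
    Q=np.array(Q); print(Q.mean(0), [np.linalg.norm(Q[i]-Q[i-1]).round(4) for i in range(4)], np.degrees(np.arctan2(*(Q[2]-Q[1])[1::-1])),np.degrees(np.arctan2(*(Q[3]-Q[0])[1::-1])))
E
```

```text
[ 0.4333 -0.3697  0.068 ] [np.float64(0.0575), np.float64(0.0201), np.float64(0.0573), np.float64(0.02)] -2.6351752873337153 -2.608910280554991
[ 0.4332 -0.3697  0.018 ] [np.float64(0.0766), np.float64(0.0332), np.float64(0.0758), np.float64(0.0333)] -2.524394666995753 -2.606657294197241
```

```bash
python3 - <<'E'
from h import *
go((.4333,-.3697,.032),177.4)
E
```

```text
go [  2.8  -1.  169. ] spin 0.0456 yaw now -179.99 t 4.95
```

Call:
{"fn": "move_arm", "kwargs": {
  "moves": [
    [3,-1,40,0.046],
    [3,-1,80,0.046],
    [3,-1,115,0.046],
    [3,-1,140,0.046],
    [3,-1,155,0.046],
    [3,-1,165,0.046],
    [3,-1,169,0.046],
    [3,-1,169,0.046],
    [3,-1,169,0.046]
  ]
}}

```text
time_s: 5.85
position: [0.433, -0.3712, 0.0323]
tool_rot: [[-0.999, 0.047, 0.001], [0.047, 0.999, -0.001], [-0.001, -0.001, -1.0]]
ft_force: [-0.7, -0.6, 0.7]
grip_width: 0.0853
```

Call:
{"fn": "move_arm", "kwargs": {
  "moves": [
    [0,0,0,0],
    [0,0,0,0],
    [0,0,0,0],
    [0,0,0,0],
    [0,0,0,0],
    [0,0,0,0],
    [0,0,0,0],
    [0,0,0,0],
    [0,0,0,0],
    [0,0,0,0]
  ],
  "grip": 1,
  "grip_force": 70
}}

```text
time_s: 6.85
position: [0.4326, -0.3712, 0.0314]
tool_rot: [[-0.999, 0.047, 0.0], [0.047, 0.999, -0.0], [-0.0, -0.0, -1.0]]
ft_force: [-0.8, -0.4, 3.9]
grip_width: 0.0189
```

Call:
{"fn": "move_arm", "kwargs": {
  "moves": [
    [0,0,-10,0],
    [0,0,-30,0],
    [0,0,-60,0],
    [0,0,-95,0],
    [0,0,-130,0],
    [0,0,-160,0],
    [0,0,-180,0],
    [0,0,-190,0],
    [0,0,-190,0]
  ]
}}

```text
time_s: 7.75
position: [0.4328, -0.3712, 0.2223]
tool_rot: [[-0.999, 0.047, 0.001], [0.047, 0.999, -0.001], [-0.001, -0.001, -1.0]]
ft_force: [0.4, -0.3, -1.8]
grip_width: 0.0191
```

```bash
cat >> h.py <<'E'
ST=[.583,.028,-.0725]
def st(x,y,z):
    c,s=np.cos(ST[2]),np.sin(ST[2]); return np.array([ST[0]+c*x-s*y,ST[1]+s*x+c*y,z])
def loc(w):
    c,s=np.cos(ST[2]),np.sin(ST[2]); l=np.array(w)[:2]-ST[:2]; return np.array([c*l[0]+s*l[1],-s*l[0]+c*l[1]])
YAW=180+np.degrees(ST[2])
E
python3 - <<'E'
from h import *
snap('side','s2.png'); print(env.observe()['grip_width'],env.observe()['ft_force'])
go(st(-.02,.137,.18),YAW)
E
```

```text
0.019315777696103514 [-0.4471 -0.296  -1.3085]
go [-114.9  543.    40.9] spin 0.025 yaw now 177.28 t 7.8
```

View pics/s2.png

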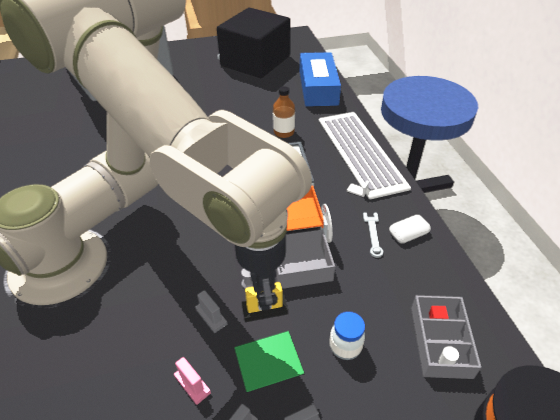

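The scraper is in the gripper (265,295) and the mat is empty. I'll carry it to the +y end of the platform.

Call:
{"fn": "move_arm", "kwargs": {
  "moves": [
    [-6,30,0,0.0],
    [-14,66,0,0.0],
    [-23,108,0,0.01],
    [-32,152,0,0.01],
    [-41,196,0,0.01],
    [-51,240,0,0.02],
    [-60,284,0,0.02],
    [-69,328,0,0.02],
    [-79,372,0,0.025],
    [-88,416,0,0.025],
    [-97,456,0,0.025],
    [-104,490,0,0.025],
    [-110,518,0,0.025],
    [-114,535,5,0.025],
    [-115,543,15,0.025],
    [-115,543,27,0.025],
    [-115,543,36,0.025],
    [-115,543,41,0.025],
    [-115,543,41,0.025]
  ]
}}

```text
time_s: 9.7
position: [0.573, 0.1649, 0.1794]
tool_rot: [[-0.997, 0.074, -0.002], [0.074, 0.997, -0.0], [0.002, -0.0, -1.0]]
ft_force: [-0.0, 0.5, -1.7]
grip_width: 0.0192
```

```bash
python3 - <<'E'
from h import *
snap('side','s3.png'); C,im=snap('wrist','w3.png'); snap('top','t3.png');o=env.observe(); print(o['grip_width'],o['ft_force'],o['position'],loc(o['position']))
t=cv2.imread('pics/t3.png')
cv2.imwrite('pics/c7.png',np.hstack([cv2.resize(cv2.imread('pics/side0.png')*0+cv2.imread('pics/s3.png'),None,fx=1,fy=1)[120:320,200:400],t[120:320,150:350]]).repeat(2,0).repeat(2,1))
E
```

```text
0.019538202288611268 [ 1.0835  0.1914 -1.6025] [0.5735 0.1654 0.1808] [-0.0194  0.1364]
```

View pics/w3.png

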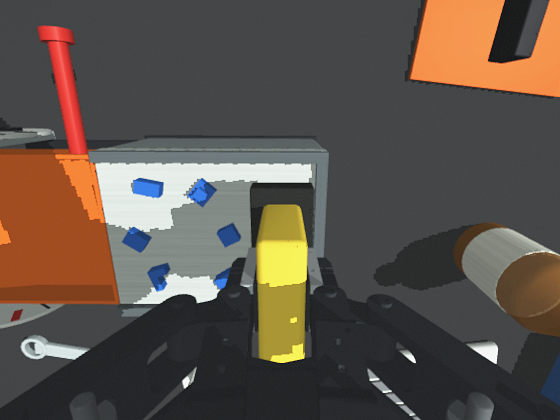

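View pics/c7.png

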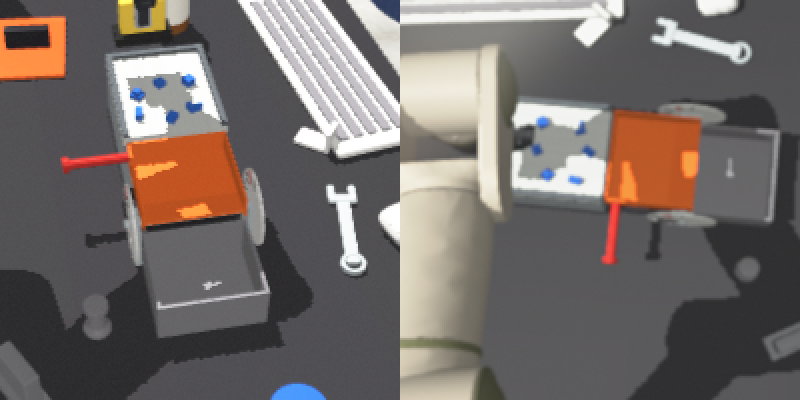

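The wrist view shows the foot square with the platform and clear of the rails, with all chips on the tray side of it. I'll lower it.

Call:
{"fn": "move_arm", "kwargs": {
  "moves": [
    [0,0,15,0],
    [0,0,30,0],
    [0,0,42,0],
    [0,0,47,0],
    [0,0,49,0],
    [0,0,50,0],
    [0,0,50,0]
  ]
}}

```text
time_s: 10.55
position: [0.5735, 0.1658, 0.1308]
tool_rot: [[-0.997, 0.072, 0.001], [0.072, 0.997, 0.0], [-0.001, 0.0, -1.0]]
ft_force: [0.1, 0.6, -1.0]
grip_width: 0.0189
```

Call:
{"fn": "move_arm", "kwargs": {
  "moves": [
    [0,0,1,0],
    [0,0,2,0],
    [0,0,2,0]
  ]
}}

```text
time_s: 10.85
position: [0.5732, 0.1658, 0.1283]
tool_rot: [[-0.997, 0.072, -0.0], [0.072, 0.997, -0.0], [0.0, -0.0, -1.0]]
ft_force: [0.1, -0.7, -1.6]
grip_width: 0.0192
```

Call:
{"fn": "move_arm", "kwargs": {
  "moves": [
    [0,0,0.5,0],
    [0,0,1,0],
    [0,0,1,0]
  ]
}}

```text
time_s: 11.15
position: [0.5733, 0.1658, 0.1275]
tool_rot: [[-0.997, 0.072, 0.0], [0.072, 0.997, -0.0], [-0.0, 0.0, -1.0]]
ft_force: [0.2, -0.1, -1.0]
grip_width: 0.0189
```

Call:
{"fn": "move_arm", "kwargs": {
  "moves": [
    [0,0,0.5,0],
    [0,0,1,0],
    [0,0,1,0]
  ]
}}

```text
time_s: 11.45
position: [0.5733, 0.1659, 0.1274]
tool_rot: [[-0.997, 0.072, 0.001], [0.072, 0.997, -0.0], [-0.001, 0.0, -1.0]]
ft_force: [-3.0, 0.1, 7.5]
grip_width: 0.0195
```

```bash
python3 - <<'E'
from h import *
for i in range(3): env.get_image('side'); print(env.observe()['ft_force'],env.observe()['position'])
E
```

```text
[-3.269  -0.3938  7.795 ] [0.5733 0.1659 0.1274]
[-3.3737  0.0077  8.5758] [0.5733 0.1659 0.1275]
[-2.8994 -1.2335  7.3383] [0.5733 0.1659 0.1275]
```

Call:
{"fn": "move_arm", "kwargs": {
  "moves": [
    [0,-4,-0.6,0],
    [0,-12,-0.6,0],
    [0,-21,-0.6,0],
    [0,-30,-0.6,0],
    [0,-39,-0.6,0],
    [0,-48,-0.6,0],
    [0,-57,-0.6,0],
    [0,-66,-0.6,0],
    [0,-75,-0.6,0],
    [0,-84,-0.6,0],
    [0,-92,-0.6,0],
    [0,-100,-0.6,0],
    [0,-108,-0.6,0],
    [0,-115,-0.6,0],
    [0,-122,-0.6,0],
    [0,-129,-0.6,0],
    [0,-135,-0.6,0],
    [0,-140,-0.6,0],
    [0,-143,-0.6,0],
    [0,-143,-0.6,0]
  ]
}}

```text
time_s: 13.6
position: [0.563, 0.0224, 0.1274]
tool_rot: [[-0.997, 0.073, 0.001], [0.073, 0.997, 0.0], [-0.001, 0.0, -1.0]]
ft_force: [-0.3, 1.1, 5.3]
grip_width: 0.0192
```

```bash
python3 - <<'E'
from h import *
C,im=snap('wrist','w4.png'); s=snap('side','s4.png')[1]; t=snap('top','t4.png')[1];o=env.observe(); print(o['grip_width'],o['ft_force'],o['position'],loc(o['position']))
cv2.imwrite('pics/c8.png',np.hstack([s[120:320,200:400],t[120:320,150:350]]).repeat(2,0).repeat(2,1))
E
```

```text
0.01926644225197683 [-0.6256  0.62    5.4334] [0.563  0.0224 0.1274] [-0.0196 -0.0071]
```

View pics/w4.png

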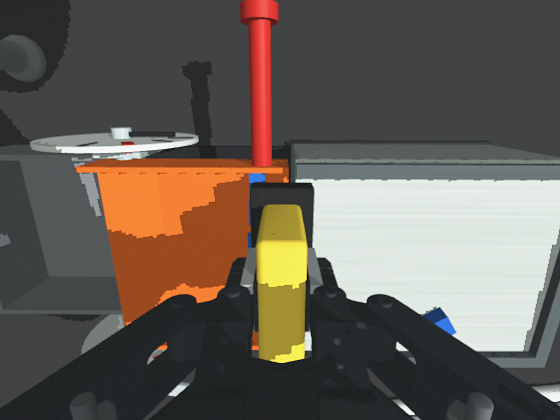

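View pics/c8.png

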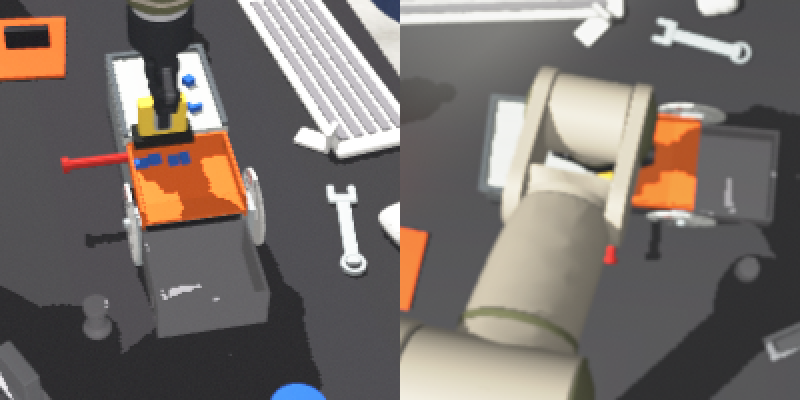

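The side view shows four chips in the tray and two left on the +x side of the platform. Second pass at x = +20 mm.

Call:
{"fn": "move_arm", "kwargs": {
  "moves": [
    [0,0,-10,0],
    [0,0,-25,0],
    [0,0,-30,0],
    [-10,20,-30,0],
    [-20,50,-30,0],
    [-30,85,-30,0],
    [-38,115,-30,0],
    [-40,135,-30,0],
    [-40,143,-30,0],
    [-40,143,-30,0],
    [-40,143,-20,0],
    [-40,143,-10,0],
    [-40,143,-4,0],
    [-40,143,-2,0],
    [-40,143,-1,0],
    [-40,143,0,0],
    [-40,143,0,0]
  ]
}}

```text
time_s: 15.45
position: [0.6133, 0.1628, 0.1275]
tool_rot: [[-0.997, 0.072, 0.001], [0.072, 0.997, -0.0], [-0.001, -0.0, -1.0]]
ft_force: [-0.5, -0.7, 1.8]
grip_width: 0.0192
```

Call:
{"fn": "move_arm", "kwargs": {
  "moves": [
    [0,-4,0,0],
    [0,-12,0,0],
    [0,-21,0,0],
    [0,-30,0,0],
    [0,-39,0,0],
    [0,-48,0,0],
    [0,-57,0,0],
    [0,-66,0,0],
    [0,-75,0,0],
    [0,-84,0,0],
    [0,-92,0,0],
    [0,-100,0,0],
    [0,-108,0,0],
    [0,-115,0,0],
    [0,-122,0,0],
    [0,-129,0,0],
    [0,-135,0,0],
    [0,-140,0,0],
    [0,-143,0,0],
    [0,-143,0,0]
  ]
}}

```text
time_s: 17.45
position: [0.6028, 0.0193, 0.1274]
tool_rot: [[-0.997, 0.073, 0.001], [0.073, 0.997, -0.0], [-0.001, 0.0, -1.0]]
ft_force: [-0.3, 1.4, 5.8]
grip_width: 0.019
```

Call:
{"fn": "move_arm", "kwargs": {
  "moves": [
    [0,0,-10,0],
    [0,0,-30,0],
    [0,0,-55,0],
    [0,0,-80,0],
    [0,0,-100,0],
    [0,0,-110,0],
    [0,0,-110,0]
  ]
}}

```text
time_s: 18.15
position: [0.6029, 0.0199, 0.2379]
tool_rot: [[-0.997, 0.073, 0.002], [0.073, 0.997, -0.001], [-0.002, -0.001, -1.0]]
ft_force: [0.3, -0.6, -2.2]
grip_width: 0.0192
```

```bash
python3 - <<'E'
from h import *
C,im=snap('wrist','w5.png'); s=snap('side','s5.png')[1]; t=snap('top','t5.png')[1];o=env.observe(); print(o['grip_width'],o['ft_force'],o['position'],loc(o['position']))
cv2.imwrite('pics/c9.png',np.hstack([s[120:320,200:400],t[120:320,150:350]]).repeat(2,0).repeat(2,1))
E
```

```text
0.01932741121842724 [ 0.4197 -0.4836 -1.2446] [0.6023 0.0202 0.2356] [ 0.0198 -0.0064]
```

View pics/w5.png

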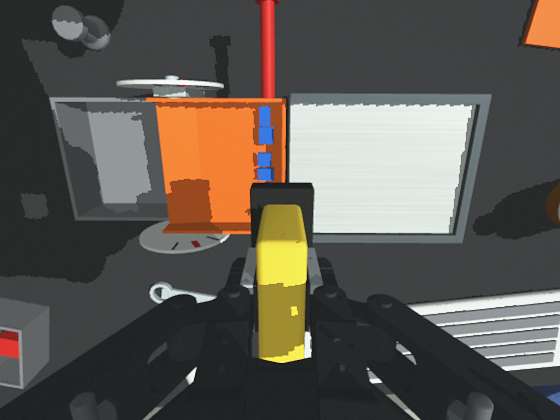

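View pics/c9.png

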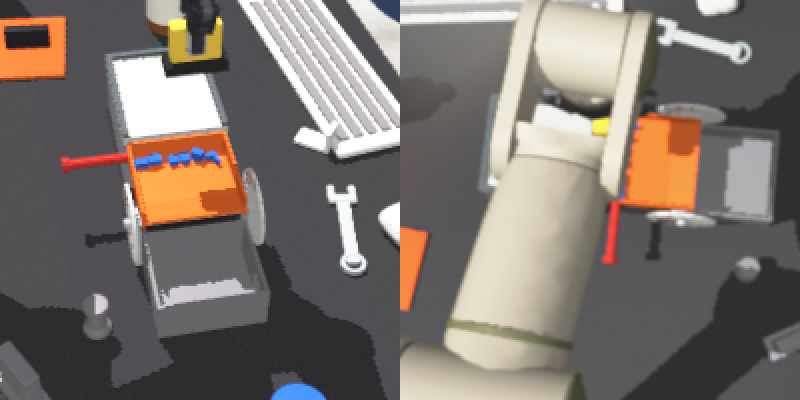

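The platform is clean: the wrist view shows bare aluminium from (290,95) to (490,240). Six chips lie in the tray. I'll return the scraper to its mat.

```bash
python3 - <<'E'
from h import *
go((.4355,-.3685,.09),181)
E
```

```text
go [ 138.1 -399.8  145.6] spin -0.0901 yaw now 175.84 t 18.3
```

Call:
{"fn": "move_arm", "kwargs": {
  "moves": [
    [10,-30,0,0],
    [24,-70,0,-0.01],
    [39,-112,0,-0.02],
    [54,-156,0,-0.04],
    [69,-200,0,-0.05],
    [84,-244,0,-0.06],
    [99,-288,0,-0.07],
    [113,-328,0,-0.08],
    [124,-360,10,-0.09],
    [132,-384,30,-0.09],
    [138,-398,60,-0.09],
    [138,-400,90,-0.09],
    [138,-400,115,-0.09],
    [138,-400,135,-0.09],
    [138,-400,145,-0.09],
    [138,-400,145,-0.09]
  ]
}}

```text
time_s: 19.9
position: [0.4356, -0.368, 0.0903]
tool_rot: [[-1.0, -0.017, -0.002], [-0.018, 1.0, 0.003], [0.002, 0.003, -1.0]]
ft_force: [0.5, 0.4, -0.5]
grip_width: 0.0191
```

```bash
python3 - <<'E'
from h import *
snap('wrist','w6.png'); s=snap('side','s6.png')[1];print(env.observe()['grip_width'])
go((.4355,-.3685,.034),181)
E
```

```text
0.019107162415788453
go [ 0.9  0.4 58.4] spin 0.0002 yaw now -178.99 t 20.0
```

View pics/w6.png

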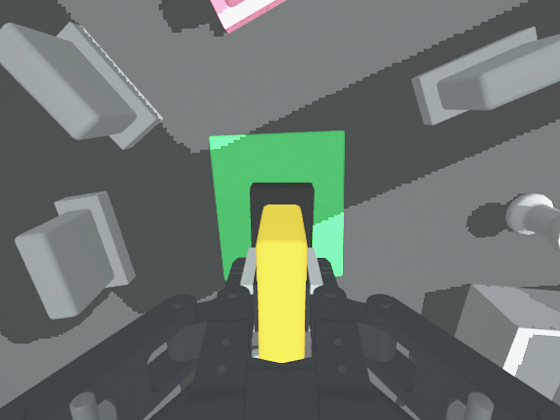

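Call:
{"fn": "move_arm", "kwargs": {
  "moves": [
    [0,0,15,0],
    [0,0,32,0],
    [0,0,45,0],
    [0,0,52,0],
    [0,0,55,0],
    [0,0,57,0],
    [0,0,58,0],
    [0,0,58.5,0],
    [0,0,58.5,0]
  ]
}}

```text
time_s: 20.9
position: [0.4363, -0.3688, 0.0337]
tool_rot: [[-1.0, -0.018, 0.0], [-0.018, 1.0, -0.0], [-0.0, -0.0, -1.0]]
ft_force: [0.7, -0.4, -1.9]
grip_width: 0.019
```

Call:
{"fn": "move_arm", "kwargs": {
  "moves": [
    [0,0,1,0],
    [0,0,2,0],
    [0,0,2.5,0],
    [0,0,2.5,0]
  ]
}}

```text
time_s: 21.3
position: [0.4362, -0.3687, 0.0315]
tool_rot: [[-1.0, -0.018, 0.0], [-0.018, 1.0, -0.0], [-0.0, -0.0, -1.0]]
ft_force: [-1.2, 0.7, 4.6]
grip_width: 0.0192
```

Call:
{"fn": "move_arm", "kwargs": {
  "moves": [
    [0,0,0,0],
    [0,0,0,0],
    [0,0,0,0],
    [0,0,0,0],
    [0,0,0,0],
    [0,0,0,0],
    [0,0,0,0]
  ],
  "grip": 0
}}

```text
time_s: 22.0
position: [0.4362, -0.3687, 0.0309]
tool_rot: [[-1.0, -0.017, 0.0], [-0.017, 1.0, -0.0], [-0.0, -0.0, -1.0]]
ft_force: [-0.1, 0.5, 0.2]
grip_width: 0.0852
```

Call:
{"fn": "move_arm", "kwargs": {
  "moves": [
    [0,0,-15,0],
    [0,0,-40,0],
    [0,0,-80,0],
    [0,0,-125,0],
    [0,0,-170,0],
    [0,0,-200,0],
    [0,0,-200,0]
  ]
}}

```text
time_s: 22.7
position: [0.4371, -0.3696, 0.2355]
tool_rot: [[-1.0, -0.018, 0.005], [-0.018, 1.0, -0.007], [-0.005, -0.007, -1.0]]
ft_force: [0.7, 0.2, 0.1]
grip_width: 0.0856
```

```bash
python3 - <<'E'
from h import *
snap('wrist','w7.png'); s=snap('side','s7.png')[1];print(env.observe()['grip_width'])
go(st(-.115,-.018,.19),YAW)
E
```

```text
0.0855252565150281
go [-37.7 386.3  40.8] spin 0.09 yaw now -179.0 t 22.8
```

View pics/w7.png

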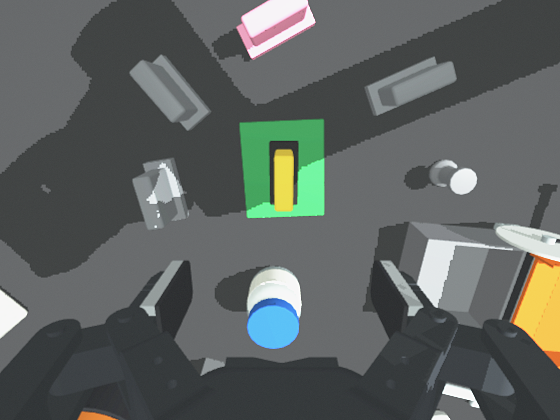

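View pics/s7.png

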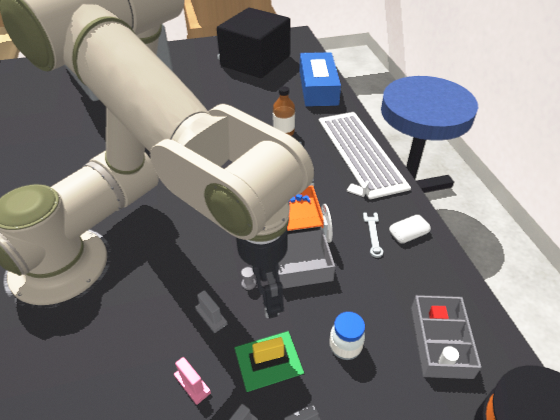

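The scraper stands on the mat at (270,350) in the side view. Now to the tray handle.

Call:
{"fn": "move_arm", "kwargs": {
  "moves": [
    [-38,386,0,0.09],
    [-38,386,0,0.09],
    [-38,386,0,0.09],
    [-38,386,0,0.09],
    [-38,386,0,0.09],
    [-38,386,0,0.09],
    [-38,386,0,0.09],
    [-38,386,20,0.09],
    [-38,386,41,0.09],
    [-38,386,41,0.09],
    [-38,386,41,0.09]
  ]
}}

```text
time_s: 23.9
position: [0.4672, 0.0177, 0.1894]
tool_rot: [[-0.997, 0.073, -0.002], [0.073, 0.997, 0.0], [0.002, 0.0, -1.0]]
ft_force: [0.3, 0.1, 0.4]
grip_width: 0.0854
```

```bash
python3 - <<'E'
from h import *
C,im=snap('wrist','w8.png'); o=env.observe();print(o['position'],loc(o['position']))
hsv=cv2.cvtColor(im,cv2.COLOR_BGR2HSV)
m=cv2.inRange(hsv,np.array((0,170,60)),np.array((4,255,255)))|cv2.inRange(hsv,np.array((174,170,60)),np.array((180,255,255)))
for r in range(0,420,15):
    u=np.nonzero(m[r,200:360])[0]
    if len(u)>4: w=onz(C,200+(u.min()+u.max())/2,r,.085); print(r,u.min()+200,u.max()+200,loc(w),w)
E
```

```text
[0.4676 0.0173 0.1901] [-0.1143 -0.019 ]
165 270 293 [-0.1475 -0.0179] [0.4345 0.0208 0.085 ]
180 275 288 [-0.1352 -0.0179] [0.4468 0.02   0.085 ]
195 275 288 [-0.1225 -0.0179] [0.4595 0.0191 0.085 ]
210 275 288 [-0.1094 -0.0178] [0.4726 0.0181 0.085 ]
225 275 288 [-0.0959 -0.0178] [0.486  0.0172 0.085 ]
240 275 287 [-0.082  -0.0182] [0.4999 0.0158 0.085 ]
255 275 287 [-0.0676 -0.0182] [0.5142 0.0147 0.085 ]
```

View pics/w8.png

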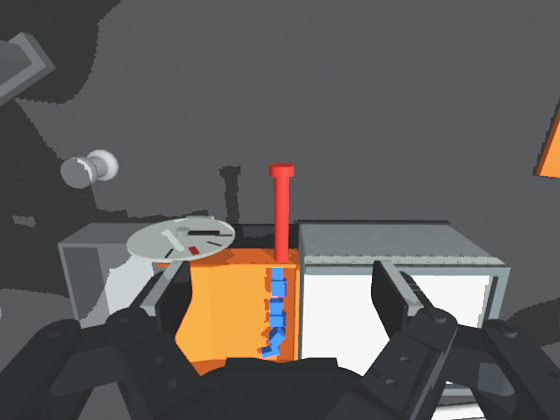

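```bash
python3 - <<'E'
from h import *
go(st(-.117,-.018,.067),YAW)
E
```

```text
go [  2.7   1.  123.1] spin -0.001 yaw now 175.79 t 23.95
```

Call:
{"fn": "move_arm", "kwargs": {
  "moves": [
    [3,1,30,-0.001],
    [3,1,65,-0.001],
    [3,1,95,-0.001],
    [3,1,112,-0.001],
    [3,1,120,-0.001],
    [3,1,123,-0.001],
    [3,1,123,-0.001],
    [3,1,123,-0.001]
  ]
}}

```text
time_s: 24.75
position: [0.4651, 0.0189, 0.0678]
tool_rot: [[-0.997, 0.072, 0.002], [0.072, 0.997, -0.0], [-0.002, -0.0, -1.0]]
ft_force: [-0.3, -0.6, 0.1]
grip_width: 0.0853
```

Call:
{"fn": "move_arm", "kwargs": {
  "moves": [
    [0,0,0,0],
    [0,0,0,0],
    [0,0,0,0],
    [0,0,0,0],
    [0,0,0,0],
    [0,0,0,0],
    [0,0,0,0],
    [0,0,0,0],
    [0,0,0,0],
    [0,0,0,0]
  ],
  "grip": 1,
  "grip_force": 50
}}

```text
time_s: 25.75
position: [0.4645, 0.0179, 0.0671]
tool_rot: [[-0.997, 0.071, -0.0], [0.071, 0.997, -0.002], [0.0, -0.002, -1.0]]
ft_force: [-2.6, -8.8, 1.8]
grip_width: 0.0101
```

```bash
python3 - <<'E'
from h import *
o=env.observe();print(o['position'],loc(o['position']),o['ft_force'],o['grip_width'])
r=.094;a0=np.arcsin(.021/r)
for d in (0,5,10,15,20,25,30,35,40,45,50,55,58,60,62):
    a=a0+np.radians(d); print(d, round(1000*(r*np.cos(a)-r*np.cos(a0)),1), round(-1000*(r*np.sin(a)-.021),1))
E
```

```text
[0.4645 0.0179 0.0671] [-0.1175 -0.0187] [-2.5948 -8.8082  1.7515] 0.010059231955230697
0 0.0 -0.0
5 -2.2 -7.9
10 -5.0 -15.6
15 -8.6 -23.0
20 -12.7 -30.1
25 -17.5 -36.8
30 -22.8 -43.0
35 -28.6 -48.8
40 -34.9 -54.0
45 -41.7 -58.6
50 -48.8 -62.7
55 -56.3 -66.1
58 -60.9 -67.8
60 -64.0 -68.8
62 -67.2 -69.8
```

Call:
{"fn": "move_arm", "kwargs": {
  "moves": [
    [0,-1,-4,0],
    [0,-2.2,-7.9,0],
    [0,-3.5,-11.8,0],
    [0,-5,-15.6,0],
    [0,-6.7,-19.3,0],
    [0,-8.6,-23,0],
    [0,-10.6,-26.6,0],
    [0,-12.7,-30.1,0],
    [0,-15,-33.5,0],
    [0,-17.5,-36.8,0],
    [0,-20.1,-40,0],
    [0,-22.8,-43,0],
    [0,-22.8,-43,0]
  ]
}}

```text
time_s: 27.05
position: [0.4628, -0.003, 0.1108]
tool_rot: [[-0.997, 0.072, 0.001], [0.072, 0.997, 0.001], [-0.001, 0.001, -1.0]]
ft_force: [0.5, 4.8, -0.6]
grip_width: 0.0101
```

```bash
python3 - <<'E'
from h import *
s=snap('side','s9.png')[1]; w=snap('wrist','w9.png')[1]; o=env.observe();print(o['position'],loc(o['position']),o['ft_force'],o['grip_width'])
l=loc(o['position']); z=o['position'][2]+.0187
print(np.degrees(np.arctan2(z-.064,l[1]+.1096))-12.9)
cv2.imwrite('pics/c10.png',np.hstack([cv2.resize(s[150:300,210:360],(450,450)),cv2.resize(w[130:330,50:350],None,fx=1.1,fy=1.1)[:220] if 0 else cv2.resize(w,(350,262))[:,:,:] if 0 else np.pad(cv2.resize(w,(350,262)),((0,188),(0,0),(0,0)))]))
E
```

```text
[ 0.4628 -0.003   0.1108] [-0.1177 -0.0397] [-0.8537  5.0191  0.6825] 0.010345968946772453
30.235376806026984
```

View pics/c10.png

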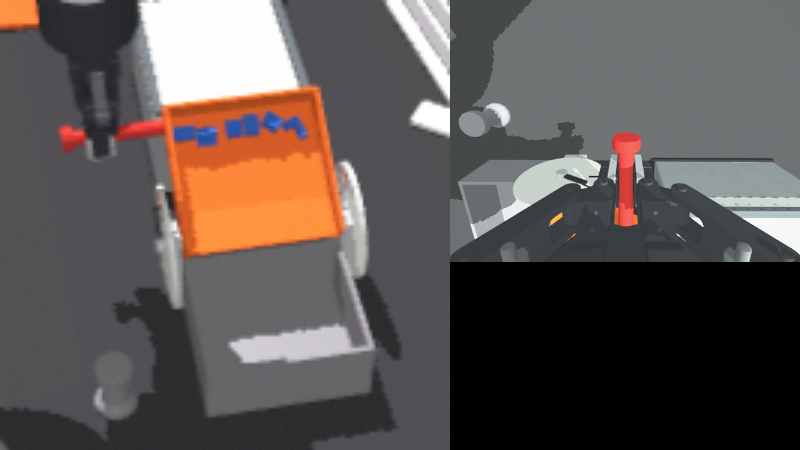

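Call:
{"fn": "move_arm", "kwargs": {
  "moves": [
    [0,-2.8,-3,0],
    [0,-5.8,-5.8,0],
    [0,-8.9,-8.5,0],
    [0,-12.1,-11,0],
    [0,-15.5,-13.4,0],
    [0,-18.9,-15.6,0],
    [0,-22.4,-17.7,0],
    [0,-26,-19.7,0],
    [0,-29.7,-21.5,0],
    [0,-33.5,-23.1,0],
    [0,-37.3,-24.6,0],
    [0,-41.2,-25.8,0],
    [0,-41.2,-25.8,0],
    [0,-41.2,-25.8,0],
    [0,-41.2,-25.8,0]
  ]
}}

```text
time_s: 28.65
position: [0.4598, -0.0431, 0.1385]
tool_rot: [[-0.997, 0.071, 0.002], [0.071, 0.997, 0.002], [-0.002, 0.002, -1.0]]
ft_force: [-6.5, 12.5, 23.1]
grip_width: 0.0102
```

```bash
python3 - <<'E'
from h import *
s=snap('side','s10.png')[1]; w=snap('wrist','w10.png')[1]; o=env.observe();print(o['position'],loc(o['position']),o['ft_force'],o['grip_width'])
l=loc(o['position']); z=o['position'][2]+.0187
print(np.degrees(np.arctan2(z-.064,l[1]+.1096))-12.9)
cv2.imwrite('pics/c11.png',np.hstack([cv2.resize(s[150:300,210:360],(400,400)),cv2.resize(w[200:350,100:250],(400,400))]))
E
```

```text
[ 0.4598 -0.0431  0.1385] [-0.1177 -0.0798] [-6.4986 13.2928 22.9868] 0.009916308031988435
59.391497650346416
```

View pics/c11.png

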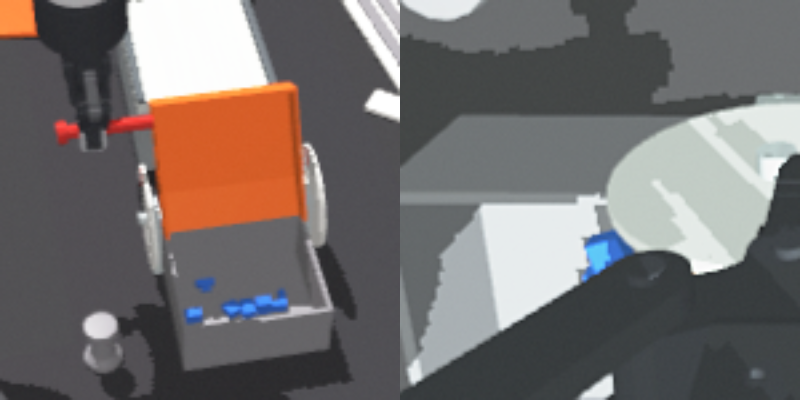

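View pics/w10.png

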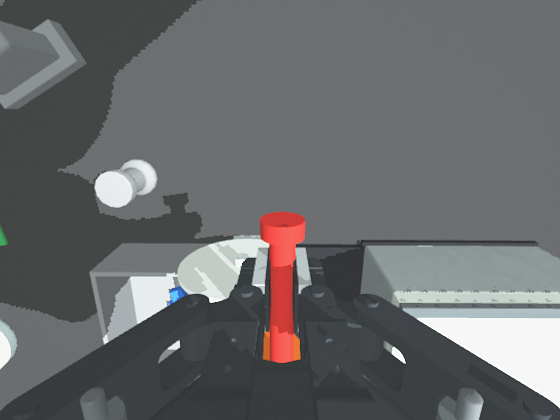

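The tray is at about 59° and the chips are in the bin (crop 190–290, 280–315). The 23 N wrist force shows my arc is slightly too tight. I'll measure the real tilt from the handle tip in the side view.

```bash
python3 - <<'E'
from h import *
C=cam('side')
def yz(col,row,x):
    o,d=ray(C,col,row); c,s=np.cos(ST[2]),np.sin(ST[2]); n=np.array([c,s,0]); p0=st(x,0,0)
    w=o+d*((p0-o)@n)/(d@n); return loc(w)[1],w[2]
for f in ('side0','s9','s10'):
    im=cv2.imread(f'pics/{f}.png'); hsv=cv2.cvtColor(im,cv2.COLOR_BGR2HSV)
    m=cv2.inRange(hsv,np.array((0,150,60)),np.array((4,255,255)))|cv2.inRange(hsv,np.array((174,150,60)),np.array((180,255,255)))
    m[:,:215]=0;m[:,268:]=0;m[:150]=0;m[260:]=0
    v,u=np.nonzero(m); k=u<u.min()+4; cc,rr=u[k].mean(),v[k].mean()
    y,z=yz(cc,rr,-.147); print(f,cc,rr,y,z,np.degrees(np.arctan2(z-.064,y+.1096)),np.hypot(z-.064,y+.1096))
cv2.imwrite('pics/c12.png',np.hstack([cv2.resize(cv2.imread(f'pics/{f}.png')[180:270,225:315],(400,400),interpolation=cv2.INTER_CUBIC) for f in('side0','s10')]))
E
```

```text
side0 232.0 201.8095238095238 -0.13535117836407126 0.19812287666942596 100.86835478971156 0.13657257862843572
s9 231.77777777777777 195.33333333333334 -0.1710964288136071 0.2512495103799184 108.18119924064833 0.19708929421545507
s10 232.7 198.93333333333334 -0.20542977183646913 0.2741028291559855 114.51815137395862 0.23092540784759688
```

View pics/c12.png

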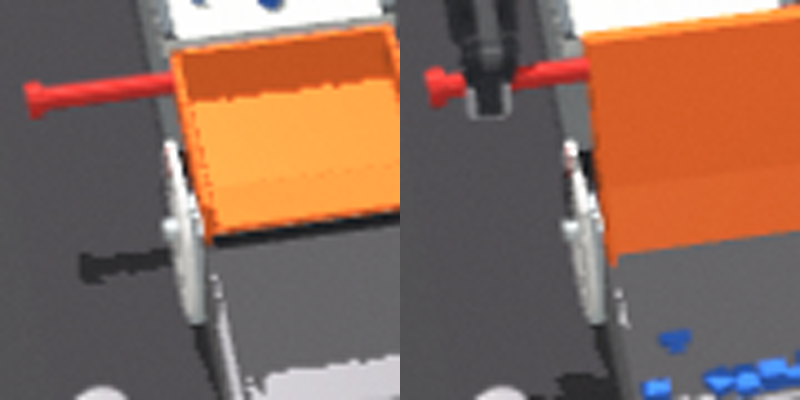

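```bash
python3 - <<'E'
from h import *
C=cam('side')
a0=np.arcsin(21/94)
for d in (0,30,50,55,60,65,70):
    a=a0+np.radians(d); y,z=-.1096+.094*np.cos(a),.064+.094*np.sin(a); 
    # tray platform-side wall top corners approx +x outer: radius from level (y=-.0035,z=.095)
    b=np.arctan2(.031,.106); R=np.hypot(.031,.106); yy,zz=-.1096+R*np.cos(b+np.radians(d)),.064+R*np.sin(b+np.radians(d))
    print(d,proj(C,st(-.147,y,z)).round(1),proj(C,st(.064,yy,zz)).round(1),proj(C,st(-.064,yy,zz)).round(1))
E
```

```text
0 [[230.7 201.5]] [[311.7 184.4]] [[262.5 190.6]]
30 [[230.2 195.3]] [[315.4 177.7]] [[263.7 184.1]]
50 [[230.6 196.8]] [[318.9 179.8]] [[265.5 186.5]]
55 [[230.8 198. ]] [[319.9 181.3]] [[266.1 188. ]]
60 [[231.1 199.4]] [[320.9 183. ]] [[266.7 189.8]]
65 [[231.4 201.2]] [[321.9 185.1]] [[267.3 192. ]]
70 [[231.7 203.2]] [[323.  187.6]] [[267.9 194.6]]
```

Call:
{"fn": "move_arm", "kwargs": {
  "moves": [
    [0,0,-1,0],
    [0,0,-2,0],
    [0,0,-2,0],
    [0,0,-2,0]
  ]
}}

```text
time_s: 29.15
position: [0.4597, -0.0438, 0.139]
tool_rot: [[-0.997, 0.071, 0.001], [0.071, 0.997, 0.001], [-0.001, 0.001, -1.0]]
ft_force: [-0.9, 8.5, 5.6]
grip_width: 0.0098
```

```bash
python3 - <<'E'
from h import *
t=snap('top','t11.png')[1]; w=snap('wrist','w11.png')[1]; o=env.observe();print(o['position'],loc(o['position']),o['ft_force'],o['grip_width'],o['time_s'])
cv2.imwrite('pics/c13.png',np.hstack([cv2.resize(t[130:280,190:340],(400,400)),cv2.resize(w[200:350,150:300],(400,400))]))
E
```

```text
[ 0.4597 -0.0438  0.139 ] [-0.1178 -0.0805] [-0.9336  6.7191  5.1872] 0.010168586558077952 29.25
```

View pics/c13.png

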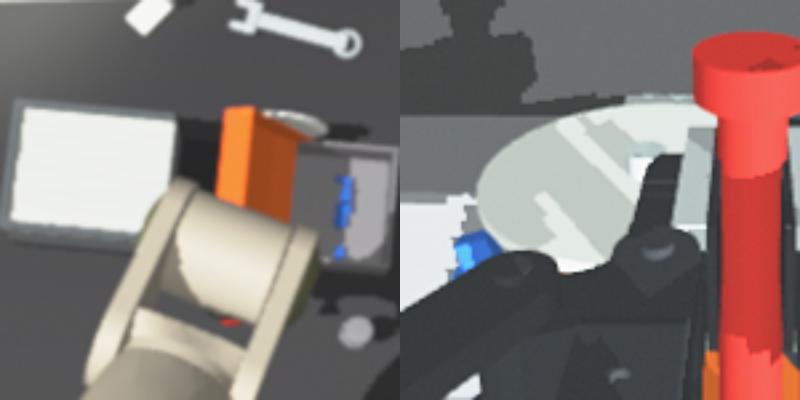

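The chord from level gives about 60.6°, and the radial force has dropped to about 5 N. I'll hold, then let go briefly (the hinge stays put) to read the pointer.

Call:
{"fn": "move_arm", "kwargs": {
  "moves": [
    [0,0,0,0],
    [0,0,0,0],
    [0,0,0,0],
    [0,0,0,0],
    [0,0,0,0],
    [0,0,0,0],
    [0,0,0,0],
    [0,0,0,0],
    [0,0,0,0],
    [0,0,0,0],
    [0,0,0,0],
    [0,0,0,0],
    [0,0,0,0],
    [0,0,0,0],
    [0,0,0,0],
    [0,0,0,0],
    [0,0,0,0],
    [0,0,0,0],
    [0,0,0,0],
    [0,0,0,0]
  ]
}}

```text
time_s: 31.25
position: [0.4597, -0.0438, 0.139]
tool_rot: [[-0.997, 0.071, 0.001], [0.071, 0.997, 0.001], [-0.001, 0.001, -1.0]]
ft_force: [-1.7, 8.1, 5.6]
grip_width: 0.0101
```

Call:
{"fn": "move_arm", "kwargs": {
  "moves": [
    [0,0,0,0],
    [0,0,0,0],
    [0,0,0,0],
    [0,0,0,0],
    [0,0,0,0],
    [0,0,0,0]
  ],
  "grip": 0.4
}}

```text
time_s: 31.85
position: [0.4599, -0.0447, 0.1377]
tool_rot: [[-0.997, 0.072, -0.0], [0.072, 0.997, -0.0], [0.0, -0.0, -1.0]]
ft_force: [0.3, 0.1, -0.2]
grip_width: 0.051
```

Call:
{"fn": "move_arm", "kwargs": {
  "moves": [
    [0,0,-15,0],
    [10,0,-40,0],
    [20,0,-65,0],
    [40,20,-80,0],
    [40,50,-80,0],
    [40,80,-80,0],
    [40,80,-80,0]
  ]
}}

```text
time_s: 32.55
position: [0.4254, 0.0403, 0.2179]
tool_rot: [[-0.998, 0.068, 0.0], [0.068, 0.998, 0.0], [-0.0, 0.0, -1.0]]
ft_force: [-0.2, -0.4, -0.1]
grip_width: 0.0515
```

```bash
python3 - <<'E'
from h import *
w=snap('wrist','w12.png')[1]; o=env.observe();print(o['position'],loc(o['position']),o['time_s'])
E
```

```text
[0.4256 0.039  0.2178] [-0.1578 -0.0004] 32.6
```

View pics/w12.png

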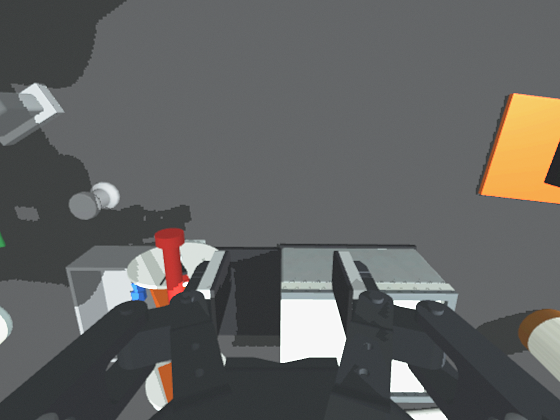

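```bash
python3 - <<'E'
import cv2
w=cv2.imread('pics/w12.png'); cv2.imwrite('pics/c14.png',cv2.resize(w[220:320,110:240],None,fx=6,fy=6,interpolation=cv2.INTER_CUBIC))
E
```

```text
(no output)
```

View pics/c14.png

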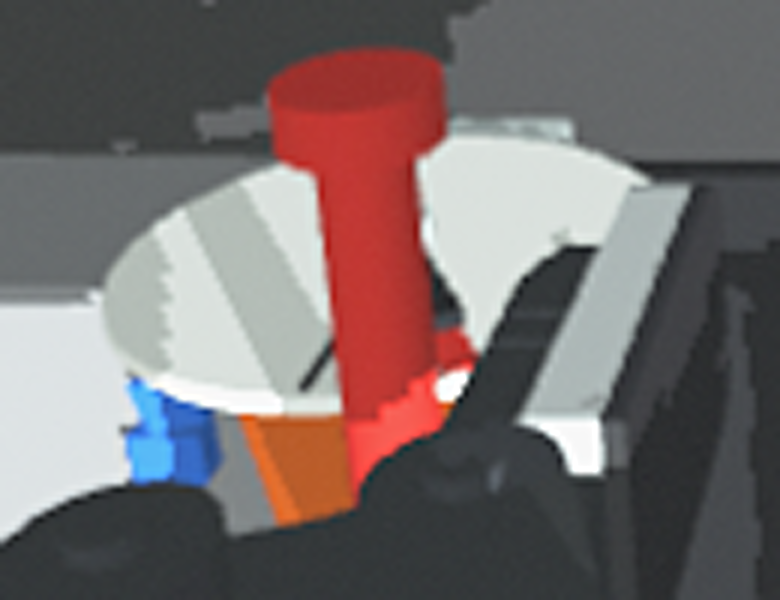

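Call:
{"fn": "move_arm", "kwargs": {
  "moves": [
    [0,30,0,0],
    [0,60,0,0],
    [0,60,0,0],
    [0,60,0,0]
  ]
}}

```text
time_s: 33.0
position: [0.4301, 0.0974, 0.2175]
tool_rot: [[-0.997, 0.071, -0.0], [0.071, 0.997, -0.0], [0.0, -0.0, -1.0]]
ft_force: [0.5, -0.7, -0.4]
grip_width: 0.0511
```

```bash
python3 - <<'E'
from h import *
w=snap('wrist','w13.png')[1]; o=env.observe();print(o['position'],loc(o['position']),o['time_s'])
cv2.imwrite('pics/c15.png',cv2.resize(w[220:320,30:160],None,fx=6,fy=6,interpolation=cv2.INTER_CUBIC))
E
```

```text
[0.4301 0.097  0.2176] [-0.1575  0.0578] 33.05
```

View pics/c15.png

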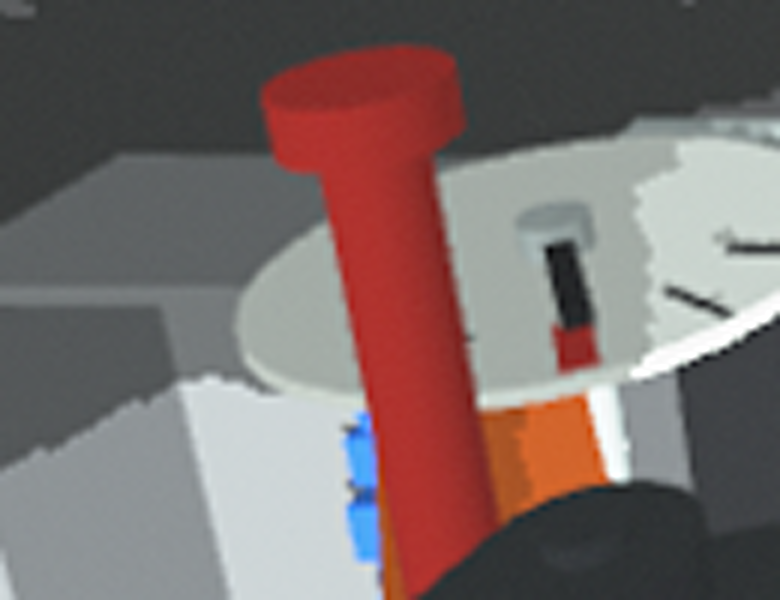

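The pointer (crop 568,280) runs straight onto the red mark (577,348), so the tray is at 60° and stayed there. Next I'll count the chips in the bin.

```bash
python3 - <<'E'
from h import *
s=snap('side','s13.png')[1]; t=snap('top','t13.png')[1]; o=env.observe()
cv2.imwrite('pics/c16.png',np.hstack([cv2.resize(s[170:300,220:350],(400,400),interpolation=cv2.INTER_CUBIC),cv2.resize(t[150:260,240:350],(400,400),interpolation=cv2.INTER_CUBIC)]))
go([.4597,-.0438,.1377],YAW)
E
```

```text
go [ -39.7 -138.1   80. ] spin -0.0003 yaw now 175.83 t 33.15
```

View pics/c16.png

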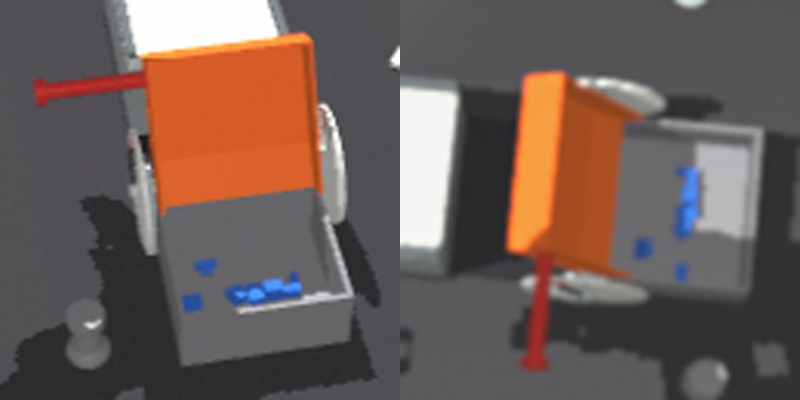

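Call:
{"fn": "move_arm", "kwargs": {
  "moves": [
    [-10,-40,0,0],
    [-20,-80,0,0],
    [-32,-115,0,0],
    [-40,-134,0,0],
    [-40,-138,0,0],
    [-40,-138,20,0],
    [-40,-138,45,0],
    [-40,-138,65,0],
    [-40,-138,76,0],
    [-40,-138,79,0],
    [-40,-138,79,0]
  ]
}}

```text
time_s: 34.25
position: [0.4598, -0.0425, 0.1388]
tool_rot: [[-0.997, 0.071, -0.0], [0.071, 0.997, 0.0], [0.0, 0.0, -1.0]]
ft_force: [0.6, -0.2, 0.4]
grip_width: 0.0513
```

Call:
{"fn": "move_arm", "kwargs": {
  "moves": [
    [0,0,0,0],
    [0,0,0,0],
    [0,0,0,0],
    [0,0,0,0],
    [0,0,0,0],
    [0,0,0,0],
    [0,0,0,0]
  ],
  "grip": 1
}}

```text
time_s: 34.95
position: [0.4603, -0.0428, 0.1393]
tool_rot: [[-0.997, 0.071, 0.001], [0.071, 0.997, -0.0], [-0.001, -0.0, -1.0]]
ft_force: [-1.9, -0.9, 6.8]
grip_width: 0.0103
```

```bash
python3 - <<'E'
from h import *
o=env.observe();print(o['position'],loc(o['position']),o['ft_force'],o['grip_width'])
r=.0945;a0=np.radians(10.8)
for d in np.arange(60.5,-1.1,-3.5):
    a=a0+np.radians(d); b=a0+np.radians(60.5); print(round(d,1), round(1000*r*(np.cos(a)-np.cos(b)),1), round(-1000*r*(np.sin(a)-np.sin(b)),1))
E
```

```text
[ 0.4603 -0.0428  0.1393] [-0.1173 -0.0795] [-1.9076 -0.8741  6.8464] 0.01025657867398718
60.5 0.0 -0.0
57.0 5.4 2.0
53.5 10.7 4.4
50.0 15.8 7.0
46.5 20.8 10.0
43.0 25.5 13.3
39.5 30.1 16.8
36.0 34.4 20.6
32.5 38.5 24.7
29.0 42.3 29.0
25.5 45.9 33.6
22.0 49.1 38.3
18.5 52.1 43.3
15.0 54.8 48.4
11.5 57.1 53.7
8.0 59.2 59.1
4.5 60.9 64.6
1.0 62.2 70.2
```

Call:
{"fn": "move_arm", "kwargs": {
  "moves": [
    [0,2.5,0.8,0],
    [0,5.4,2,0],
    [0,10.7,4.4,0],
    [0,15.8,7,0],
    [0,20.8,10,0],
    [0,25.5,13.3,0],
    [0,30.1,16.8,0],
    [0,34.4,20.6,0],
    [0,38.5,24.7,0],
    [0,42.3,29,0],
    [0,45.9,33.6,0],
    [0,49.1,38.3,0],
    [0,52.1,43.3,0],
    [0,54.8,48.4,0],
    [0,57.1,53.7,0],
    [0,59.2,59.1,0],
    [0,60.9,64.6,0],
    [0,61.6,67.5,0],
    [0,61.6,67.5,0]
  ]
}}

```text
time_s: 36.85
position: [0.4652, 0.0178, 0.0731]
tool_rot: [[-0.997, 0.071, 0.003], [0.071, 0.997, -0.003], [-0.003, -0.002, -1.0]]
ft_force: [-6.4, -8.9, 27.4]
grip_width: 0.0103
```

The force is 27 N with the tool 6 mm above its earlier level height, so I'll look before pushing further.

```bash
python3 - <<'E'
from h import *
s=snap('side','s14.png')[1]; w=snap('wrist','w14.png')[1]; o=env.observe();print(o['position'],loc(o['position']),o['ft_force'])
cv2.imwrite('pics/c17.png',np.hstack([cv2.resize(s[170:300,220:350],(400,400),interpolation=cv2.INTER_CUBIC),cv2.resize(w[180:320,130:270],(400,400),interpolation=cv2.INTER_CUBIC)]))
E
```

```text
[0.4652 0.0178 0.0731] [-0.1168 -0.0187] [-6.9527 -9.0361 27.3633]
```

View pics/c17.png

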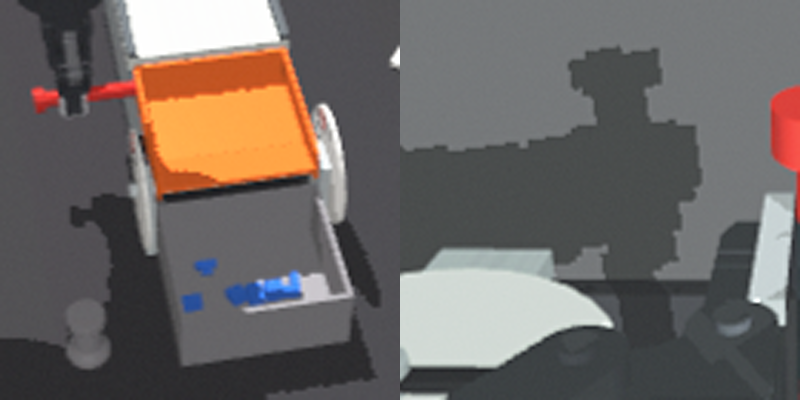

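View pics/w14.png

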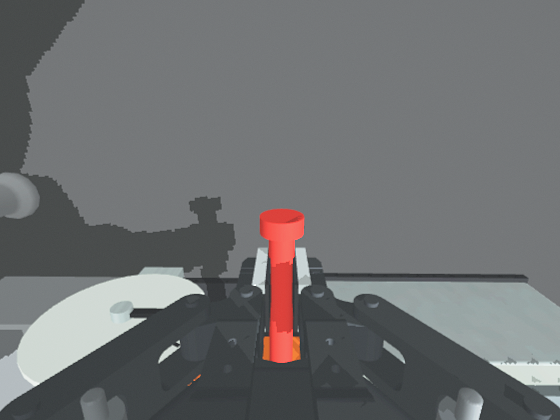

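```bash
python3 - <<'E'
import cv2,numpy as np
a=cv2.imread('pics/s7.png');b=cv2.imread('pics/s14.png');c=cv2.imread('pics/side0.png')
f=lambda i:cv2.resize(i[175:255,245:345],(400,320),interpolation=cv2.INTER_CUBIC)
cv2.imwrite('pics/c18.png',np.hstack([f(c),f(b)]))
w=cv2.imread('pics/w14.png'); 
cv2.imwrite('pics/c19.png',cv2.resize(w[260:400,0:320],None,fx=2.5,fy=2.5,interpolation=cv2.INTER_CUBIC))
E
```

```text
(no output)
```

View pics/c18.png

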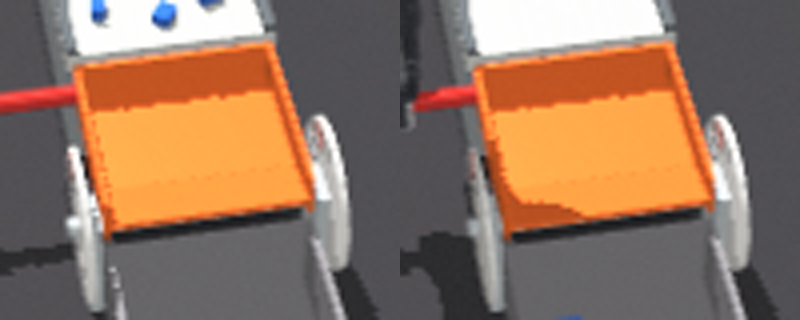

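View pics/c19.png

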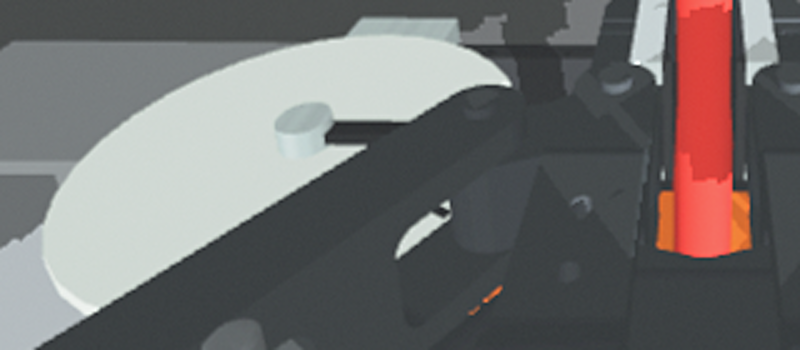

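The tray corners match the level picture (78,68 and 272,44 against 77,68 and 271,43). The tray is on its stop and the bar has only slid lower between the pads. I'll ease the press, release and check.

Call:
{"fn": "move_arm", "kwargs": {
  "moves": [
    [0,0,-0.5,0],
    [0,0,-1,0],
    [0,0,-1,0]
  ]
}}

```text
time_s: 37.25
position: [0.4652, 0.0178, 0.0733]
tool_rot: [[-0.997, 0.071, 0.002], [0.071, 0.997, -0.002], [-0.002, -0.002, -1.0]]
ft_force: [-2.2, -8.5, 16.3]
grip_width: 0.0096
```

Call:
{"fn": "move_arm", "kwargs": {
  "moves": [
    [0,0,0,0],
    [0,0,0,0],
    [0,0,0,0],
    [0,0,0,0],
    [0,0,0,0],
    [0,0,0,0],
    [0,0,0,0]
  ],
  "grip": 0
}}

```text
time_s: 37.95
position: [0.4644, 0.0188, 0.0722]
tool_rot: [[-0.997, 0.071, -0.0], [0.071, 0.997, 0.0], [0.0, 0.0, -1.0]]
ft_force: [-0.8, -0.0, 0.1]
grip_width: 0.0854
```

Call:
{"fn": "move_arm", "kwargs": {
  "moves": [
    [0,0,-20,0],
    [0,0,-55,0],
    [0,0,-90,0],
    [0,0,-115,0],
    [0,0,-120,0],
    [0,0,-120,0]
  ]
}}

```text
time_s: 38.55
position: [0.4645, 0.0188, 0.1924]
tool_rot: [[-0.997, 0.071, 0.001], [0.071, 0.997, -0.0], [-0.001, -0.0, -1.0]]
ft_force: [0.4, 0.4, -0.5]
grip_width: 0.0855
```

```bash
python3 - <<'E'
from h import *
s=snap('side','s15.png')[1]; w=snap('wrist','w15.png')[1]; t=snap('top','t15.png')[1];o=env.observe();print(o['position'],loc(o['position']),o['ft_force'],o['time_s'])
f=lambda i:cv2.resize(i[175:255,245:345],(400,320),interpolation=cv2.INTER_CUBIC)
cv2.imwrite('pics/c20.png',np.vstack([np.hstack([f(cv2.imread('pics/side0.png')),f(s)]),cv2.resize(w[200:300,60:310],(800,320),interpolation=cv2.INTER_CUBIC)[:280]]))
E
```

```text
[0.4639 0.0189 0.1909] [-0.1181 -0.0177] [-0.3419  0.3609 -0.8704] 38.7
```

View pics/c20.png

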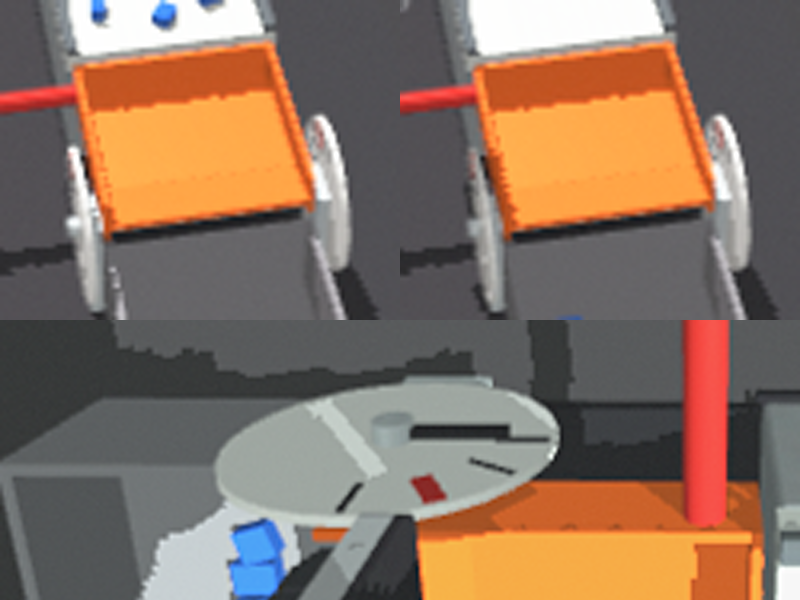

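View pics/t15.png

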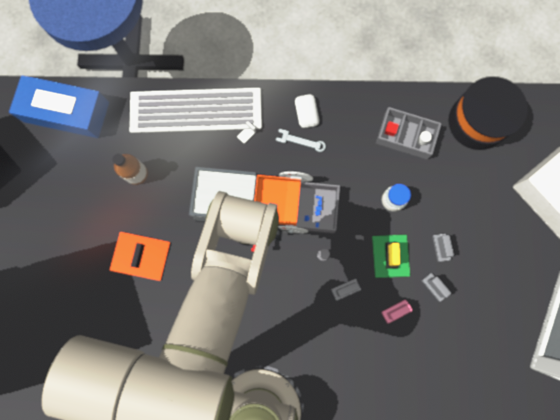

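The tray is level, with the pointer on the 0 tick. In the top view the cover has shifted to (140,256) from (134,250), so I'll measure it afresh from above.

```bash
cat > cov.py <<'E'
from h import *
def orange(im,C,z,box=None):
    hsv=cv2.cvtColor(im,cv2.COLOR_BGR2HSV); m=cv2.inRange(hsv,np.array((3,110,60)),np.array((22,255,255)))
    if box: q=np.zeros_like(m); q[box[1]:box[3],box[0]:box[2]]=m[box[1]:box[3],box[0]:box[2]]; m=q
    cs,_=cv2.findContours(m,cv2.RETR_EXTERNAL,cv2.CHAIN_APPROX_NONE); c=max(cs,key=cv2.contourArea)[:,0,:]
    P=np.array([onz(C,a,b,z)[:2] for a,b in c]).astype(np.float32)*1000
    return cv2.minAreaRect(P),cv2.boundingRect(c)
E
python3 - <<'E'
from cov import *
print(orange(cv2.imread('pics/t15.png'),cam('top'),.006,(90,210,180,290)))
go((.42,.36,.25),170)
E
```

```text
(((420.2703857421875, 361.4486389160156), (158.67088317871094, 120.60942840576172), 79.5274429321289), (109, 231, 62, 50))
go [ 68.2 337.1 -59.1] spin 0.103 yaw now 175.9 t 38.7
```

Call:
{"fn": "move_arm", "kwargs": {
  "moves": [
    [68,337,-59,0.103],
    [68,337,-59,0.103],
    [68,337,-59,0.103],
    [68,337,-59,0.103],
    [68,337,-59,0.103],
    [68,337,-59,0.103],
    [68,337,-59,0.103],
    [68,337,-59,0.103],
    [68,337,-59,0.103],
    [68,337,-59,0.103],
    [68,337,-59,0.103]
  ]
}}

```text
time_s: 39.8
position: [0.421, 0.3586, 0.2507]
tool_rot: [[-0.984, 0.175, -0.001], [0.175, 0.984, -0.001], [0.001, -0.001, -1.0]]
ft_force: [0.3, 0.9, 0.8]
grip_width: 0.0856
```

```bash
python3 - <<'E'
from cov import *
C,im=snap('wrist','w16.png'); o=env.observe(); print(o['position'])
print(orange(im,C,.006))
print(orange(im,C,.003))
E
```

```text
[0.4211 0.3586 0.2509]
(((421.01824951171875, 360.7846984863281), (152.2153778076172, 114.13404846191406), 79.99913787841797), (221, 124, 125, 90))
(((421.60784912109375, 360.6954345703125), (153.39585876464844, 115.01918029785156), 79.99913024902344), (221, 124, 125, 90))
```

View pics/w16.png

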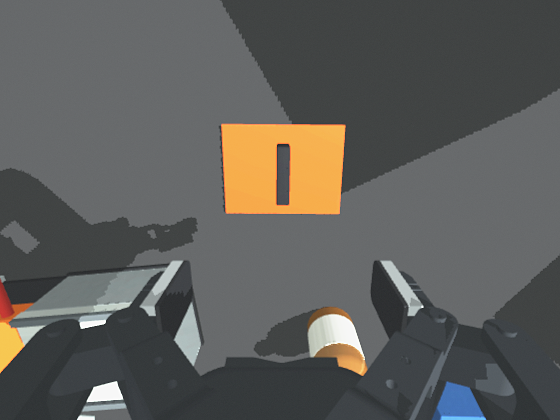

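```bash
python3 - <<'E'
from cov import *
C=cam('wrist'); im=cv2.imread('pics/w16.png')
g=im[120:220,215:350].astype(int).sum(2); m=(g<150).astype(np.uint8)
n,l,s,c=cv2.connectedComponentsWithStats(m); k=[i for i in range(1,n) if s[i][0]>30 and s[i][0]+s[i][2]<100 and s[i][4]>150]
for i in k:
    x,y,w,h,a=s[i]; print(x+215,y+120,w,h,a)
    for r in (y+120+12,y+120+h//2,y+120+h-2):
        u=np.nonzero(m[r-120,40:100])[0]+255; print(r,u.min(),u.max(),onz(C,(u.min()+u.max())/2,r,.042))
cv2.imwrite('pics/c21.png',cv2.resize(im[115:225,215:350],None,fx=5,fy=5,interpolation=cv2.INTER_CUBIC))
go((.421,.3605,.012),170)
E
```

```text
go [  0.4   1.8 238.9] spin -0.0018 yaw now 169.89 t 39.85
```

View pics/c21.png

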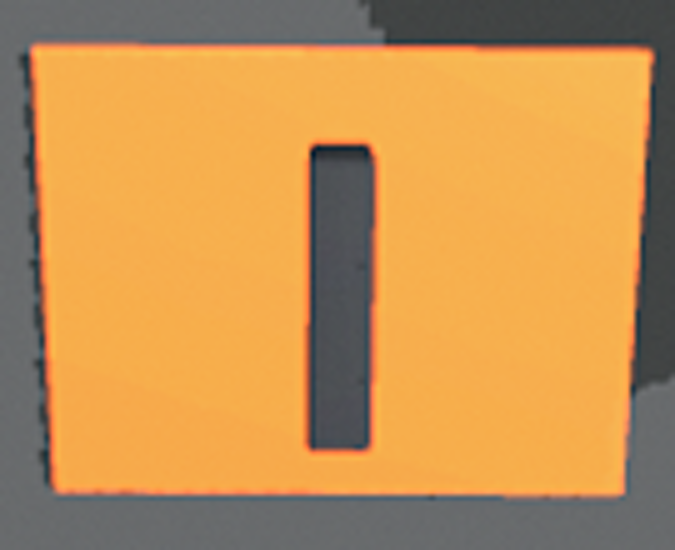

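```bash
python3 - <<'E'
from cov import *
C=cam('wrist'); ps=lambda u,v:(215+(u+.5)/5-.5,115+(v+.5)/5-.5)
Q=np.array([onz(C,*ps(*q),.006) for q in[(32,46),(652,49),(625,495),(54,491)]]); print(Q.mean(0),[np.linalg.norm(Q[i]-Q[i-1]).round(4) for i in range(4)],np.degrees(np.arctan2(*(Q[1]-Q[0])[1::-1])),np.degrees(np.arctan2(*(Q[2]-Q[3])[1::-1])))
B=np.array([onz(C,*ps(*q),.042) for q in[(310,155),(373,155),(371,450),(309,450)]]);print(B.mean(0),[np.linalg.norm(B[i]-B[i-1]).round(4) for i in range(4)])
E
```

```text
[0.4215 0.3612 0.006 ] [np.float64(0.1141), np.float64(0.1504), np.float64(0.1146), np.float64(0.1512)] 79.7320113175465 79.56512639807016
[0.4205 0.3611 0.042 ] [np.float64(0.0695), np.float64(0.0141), np.float64(0.0695), np.float64(0.0148)]
```

Call:
{"fn": "move_arm", "kwargs": {
  "moves": [
    [0,2.4,45,0.003],
    [0,2.4,95,0.003],
    [0,2.4,140,0.003],
    [0,2.4,180,0.003],
    [0,2.4,210,0.003],
    [0,2.4,228,0.003],
    [0,2.4,236,0.003],
    [0,2.4,239,0.003],
    [0,2.4,239,0.003],
    [0,2.4,239,0.003]
  ]
}}

```text
time_s: 40.85
position: [0.4217, 0.3623, 0.0133]
tool_rot: [[-0.984, 0.177, 0.002], [0.177, 0.984, 0.001], [-0.001, 0.001, -1.0]]
ft_force: [0.3, 0.8, 0.0]
grip_width: 0.0854
```

Call:
{"fn": "move_arm", "kwargs": {
  "moves": [
    [0,0,0,0],
    [0,0,0,0],
    [0,0,0,0],
    [0,0,0,0],
    [0,0,0,0],
    [0,0,0,0],
    [0,0,0,0],
    [0,0,0,0],
    [0,0,0,0],
    [0,0,0,0]
  ],
  "grip": 1,
  "grip_force": 70
}}

```text
time_s: 41.85
position: [0.4213, 0.3622, 0.0125]
tool_rot: [[-0.984, 0.177, 0.0], [0.177, 0.984, 0.0], [-0.0, 0.0, -1.0]]
ft_force: [-0.5, -0.1, 4.8]
grip_width: 0.0149
```

Call:
{"fn": "move_arm", "kwargs": {
  "moves": [
    [0,0,-5,0],
    [0,0,-20,0],
    [0,0,-45,0],
    [0,0,-80,0],
    [0,0,-120,0],
    [0,0,-160,0],
    [0,0,-180,0],
    [0,0,-190,0],
    [0,0,-190,0],
    [0,0,-190,0]
  ]
}}

```text
time_s: 42.85
position: [0.4206, 0.3618, 0.2007]
tool_rot: [[-0.984, 0.177, -0.002], [0.177, 0.984, -0.001], [0.002, -0.002, -1.0]]
ft_force: [-0.4, -0.3, -2.6]
grip_width: 0.0148
```

```bash
python3 - <<'E'
from cov import *
C,im=snap('wrist','w17.png'); snap('side','s17.png'); o=env.observe(); print(o['position'],o['ft_force'],o['grip_width'])
go(st(0,.082,.20),YAW)
E
```

```text
[0.4207 0.3618 0.2006] [-0.2569  0.5337 -1.7195] 0.014838685080366577
go [-210.1 -218.4    0.6] spin -0.1051 yaw now 169.83 t 42.95
```

View pics/w17.png

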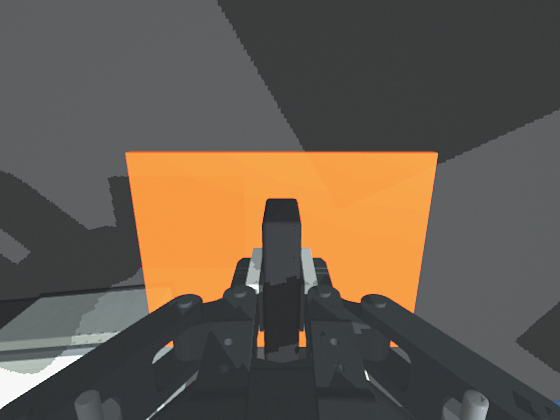

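```bash
cat >> cov.py <<'E'
def ontool(col,row,z):
    "pixel -> tool-frame point on plane tool z"
    c=env.get_calibration('wrist'); f=210/np.tan(np.radians(c['fovy']/2)); T=c['tool_from_camera']
    d=T[:3,:3]@np.array([(col-c['cx'])/f,-(row-c['cy'])/f,-1.]); o=T[:3,3]; return o+d*(z-o[2])/d[2]
E
python3 - <<'E'
from cov import *
im=cv2.imread('pics/w17.png')
cv2.imwrite('pics/c22.png',np.hstack([cv2.resize(im[140:170,115:145],(400,400),interpolation=cv2.INTER_CUBIC),cv2.resize(im[140:170,420:450],(400,400),interpolation=cv2.INTER_CUBIC)]))
hsv=cv2.cvtColor(im,cv2.COLOR_BGR2HSV); m=cv2.inRange(hsv,np.array((3,110,60)),np.array((22,255,255)))
for r in (156,180,220,260):
    u=np.nonzero(m[r])[0]; a=ontool(u.min()-.5,r,.0065);b=ontool(u.max()+.5,r,.0065); print(r,u.min(),u.max(),a,b,(a+b)[1]/2,b[1]-a[1])
for c in (140,200,280,360,425):
    v=np.nonzero(m[:,c])[0]; print(c,v.min(),ontool(c,v.min()-.5,.0065))
E
```

```text
156 126 437 [ 0.0546 -0.0744  0.0065] [0.0549 0.0753 0.0065] 0.0004613874469812096 0.1497346086533351
180 129 433 [ 0.0429 -0.0747  0.0065] [0.0431 0.0752 0.0065] 0.00024185012799057826 0.14987123426413396
220 135 427 [ 0.0219 -0.0747  0.0065] [0.0221 0.0753 0.0065] 0.000278045042373512 0.14994445791121314
260 141 421 [-0.0008 -0.0747  0.0065] [-0.0006  0.0753  0.0065] 0.00031737138726058156 0.15002401655664355
140 151 [ 0.0573 -0.0671  0.0065]
200 151 [ 0.0573 -0.0385  0.0065]
280 151 [ 0.0574 -0.0003  0.0065]
360 151 [0.0575 0.0379 0.0065]
425 151 [0.0575 0.069  0.0065]
```

View pics/c22.png

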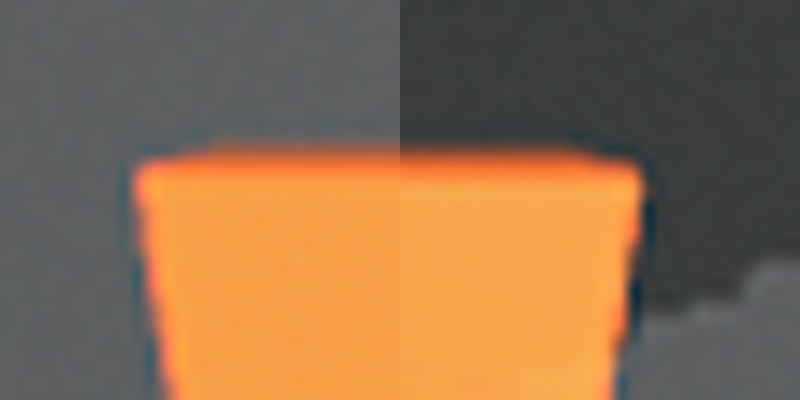

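```bash
python3 - <<'E'
import cv2
w=cv2.imread('pics/w5.png'); cv2.imwrite('pics/c23.png',cv2.resize(w[85:250,275:500],None,fx=3.5,fy=3.5,interpolation=cv2.INTER_CUBIC))
E
```

```text
(no output)
```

View pics/c23.png

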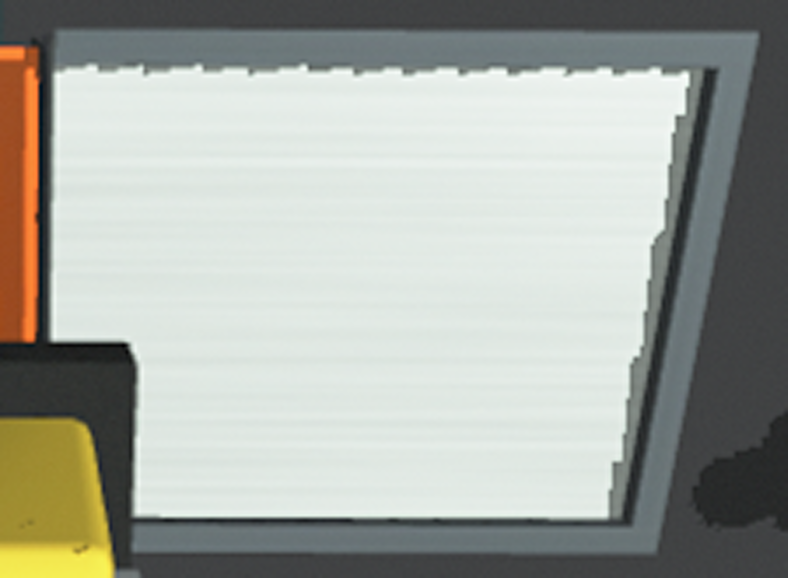

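```bash
python3 - <<'E'
from h import *
c=env.get_calibration('wrist'); f=210/np.tan(np.radians(c['fovy']/2))
def mkC(pos,yaw):
    a=np.radians(yaw); T=np.eye(4); T[:3,:3]=np.array([[np.cos(a),np.sin(a),0],[np.sin(a),-np.cos(a),0],[0,0,-1]]); T[:3,3]=pos
    return f,c['cx'],c['cy'],np.linalg.inv(T@c['tool_from_camera'])
C5=mkC([.6023,.0202,.2360],175.84); C1=mkC([.4697,.0212,.2905],175.49)
p5=lambda u,v:(275+(u+.5)/3.5-.5,85+(v+.5)/3.5-.5); p1=lambda u,v:(265+(u+.5)/3.05-.5,140+(v+.5)/3.05-.5)
L1=[((-.068,.168,.106),p1(546,242)),((-.068,0,.106),p1(89,242)),((.06,0,.1),p1(91,531)),((.068,0,.106),p1(90,555)),((-.06,0,.106),p1(91,264)),((-.06,.16,.106),p1(521,264))]
L5=[((-.068,.168,.106),p5(759,31)),((-.068,0,.106),p5(57,30)),((.068,.168,.106),p5(657,554)),((-.06,.16,.106),p5(719,68)),((.06,.16,.106),p5(632,523))]
def W(p,P): k,s=np.cos(p[2]),np.sin(p[2]); return np.array([p[0]+k*P[0]-s*P[1],p[1]+s*P[0]+k*P[1],P[2]])
for LL in ([(C1,L1)],[(C5,L5)],[(C1,L1),(C5,L5)]):
    res=lambda p:np.concatenate([proj(C,W(p,P))[0]-np.array(q) for C,L in LL for P,q in L])
    r=least_squares(res,[.58,.03,-.08],loss='soft_l1'); print(r.x,np.degrees(r.x[2]),W(r.x,(0,.08,0)));print(res(r.x).reshape(-1,2).round(1).tolist())
print(st(0,.08,0))
E
```

```text
[ 0.583   0.0286 -0.0689] -3.9500411270414943 [0.5885 0.1084 0.    ]
[[0.2, -0.1], [0.6, 1.1], [-0.8, -0.6], [-0.3, -0.1], [-0.1, 0.5], [0.2, -0.6]]
[ 0.5826  0.0286 -0.0731] -4.18826163810211 [0.5885 0.1084 0.    ]
[[0.3, -0.1], [-1.7, -0.3], [0.1, 0.6], [0.2, -0.6], [0.4, 1.8]]
[ 0.5828  0.0286 -0.0715] -4.096770131140476 [0.5885 0.1084 0.    ]
[[0.3, 0.1], [0.7, 0.9], [-0.9, -0.8], [-0.4, -0.2], [0.0, 0.3], [0.3, -0.4], [0.1, -0.2], [-1.9, -0.1], [0.2, 0.5], [0.1, -0.6], [0.5, 1.7]]
[0.5888 0.1078 0.    ]
```

Both wrist fits agree on the platform centre (0.5885, 0.1084) and yaw −4.1°. The cover is centred in the gripper to about 0.3 mm.

```bash
python3 - <<'E'
from h import *
go((.5885,.1084,.2),175.9)
E
```

```text
go [-210.  -219.8    0.6] spin -0.106 yaw now 169.83 t 42.95
```

Call:
{"fn": "move_arm", "kwargs": {
  "moves": [
    [-10,-10,0,0],
    [-28,-29,0,-0.01],
    [-52,-54,0,-0.03],
    [-77,-81,0,-0.05],
    [-102,-107,0,-0.07],
    [-127,-133,0,-0.09],
    [-152,-159,0,-0.106],
    [-174,-182,0,-0.106],
    [-191,-200,0,-0.106],
    [-203,-212,0,-0.106],
    [-209,-219,0,-0.106],
    [-210,-220,0,-0.106],
    [-210,-220,0,-0.106],
    [-210,-220,0,-0.106]
  ]
}}

```text
time_s: 44.35
position: [0.5885, 0.1094, 0.2023]
tool_rot: [[-0.998, 0.07, -0.0], [0.07, 0.998, 0.0], [0.0, 0.0, -1.0]]
ft_force: [0.4, -0.5, -1.7]
grip_width: 0.015
```

```bash
python3 - <<'E'
from cov import *
C,im=snap('wrist','w18.png'); s=snap('side','s18.png')[1]; o=env.observe(); print(o['position'],o['ft_force'],o['grip_width'])
hsv=cv2.cvtColor(im,cv2.COLOR_BGR2HSV); m=cv2.inRange(hsv,np.array((3,110,60)),np.array((22,255,255)))
for c in (170,200,360,400):
    v=np.nonzero(m[:,c])[0]; print(c,v.min(),ontool(c,v.min()-.5,.0065))
go((.5885,.1084,.14),175.9)
E
```

```text
[0.5886 0.1093 0.2024] [ 0.0851 -0.1061 -1.9784] 0.014928464166125414
170 123 [ 0.0702 -0.0514  0.0065]
200 152 [ 0.0568 -0.0385  0.0065]
360 152 [0.057  0.038  0.0065]
400 151 [0.0575 0.057  0.0065]
go [ 0.  -0.9 62.4] spin 0.0012 yaw now 175.97 t 44.45
```

View pics/w18.png

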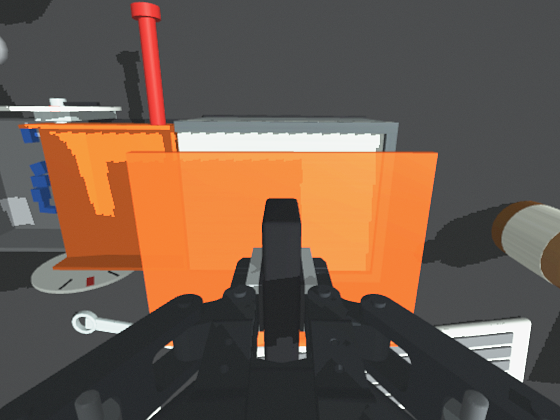

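View pics/s18.png

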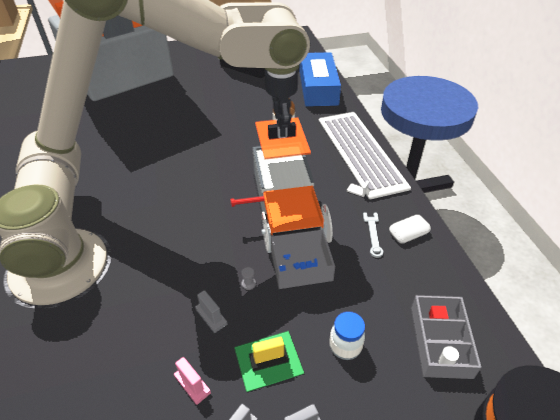

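Call:
{"fn": "move_arm", "kwargs": {
  "moves": [
    [0,-0.9,10,0.001],
    [0,-0.9,25,0.001],
    [0,-0.9,42,0.001],
    [0,-0.9,55,0.001],
    [0,-0.9,62,0.001],
    [0,-0.9,62,0.001],
    [0,-0.9,62,0.001]
  ]
}}

```text
time_s: 45.15
position: [0.5891, 0.1077, 0.1405]
tool_rot: [[-0.997, 0.072, 0.001], [0.072, 0.997, 0.0], [-0.001, 0.0, -1.0]]
ft_force: [0.1, 1.0, -2.7]
grip_width: 0.0152
```

```bash
python3 - <<'E'
from cov import *
import h
h.ST[:]=[.5828,.0286,-.0715]
C,im=snap('wrist','w19.png'); o=env.observe(); print(o['position'],loc(o['position']),o['ft_force'],o['grip_width'])
for P in [(-.068,.168,.106),(-.068,0,.106),(-.06,0,.1),(-.06,.16,.106)]: print(P,proj(C,st(*P)))
cv2.imwrite('pics/c24.png',cv2.resize(im[80:200,90:470],(800,253),interpolation=cv2.INTER_CUBIC))
E
```

```text
[0.5892 0.1077 0.1408] [0.0008 0.0793] [ 0.5656  0.2897 -1.4768] 0.015096808899802217
(-0.068, 0.168, 0.106) [[440.7385 123.2799]]
(-0.068, 0, 0.106) [[136.8415 122.9918]]
(-0.06, 0, 0.1) [[143.3721 136.7354]]
(-0.06, 0.16, 0.106) [[424.2564 137.9882]]
```

View pics/c24.png

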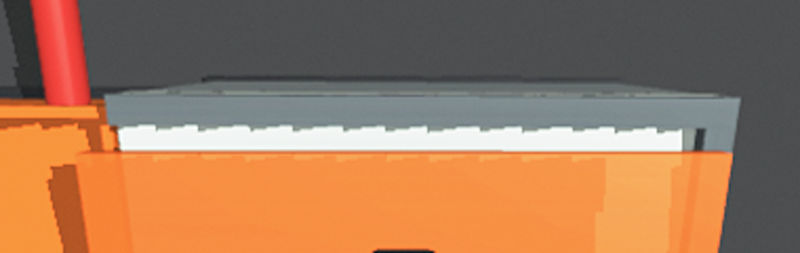

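```bash
python3 - <<'E'
from cov import *
im=cv2.imread('pics/w19.png')
cv2.imwrite('pics/c25.png',np.hstack([cv2.resize(im[110:160,125:165],(400,500),interpolation=cv2.INTER_CUBIC),cv2.resize(im[110:160,410:450],(400,500),interpolation=cv2.INTER_CUBIC)]))
zt=.1405-.106
for q in [(441.5,126.2),(140.4,125.0)]: print(ontool(*q,zt))
E
```

```text
[0.0672 0.0892 0.0345]
[ 0.0675 -0.0776  0.0345]
```

View pics/c25.png

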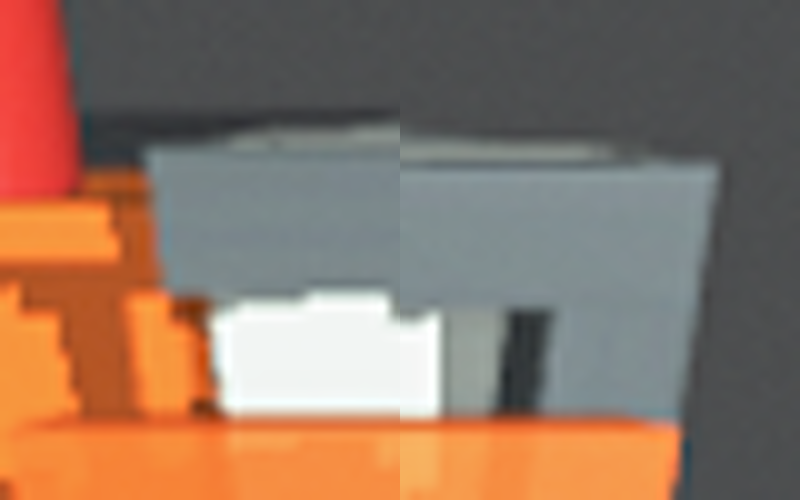

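Call:
{"fn": "move_arm", "kwargs": {
  "moves": [
    [-0.4,1.2,5,0],
    [-0.4,1.2,12,0],
    [-0.4,1.2,18,0],
    [-0.4,1.2,22,0],
    [-0.4,1.2,25,0],
    [-0.4,1.2,26,0],
    [-0.4,1.2,26,0],
    [-0.4,1.2,26,0]
  ]
}}

```text
time_s: 46.0
position: [0.5895, 0.1088, 0.1144]
tool_rot: [[-0.997, 0.072, 0.0], [0.072, 0.997, -0.0], [-0.0, 0.0, -1.0]]
ft_force: [0.5, 0.2, -2.4]
grip_width: 0.0149
```

```bash
python3 - <<'E'
from cov import *
C,im=snap('wrist','w20.png'); o=env.observe(); print(o['position'],loc(o['position']),o['ft_force'],o['grip_width'])
s=snap('side','s20.png')[1]
cv2.imwrite('pics/c26.png',np.vstack([cv2.resize(im[80:200,90:470],(800,253),interpolation=cv2.INTER_CUBIC),np.pad(cv2.resize(s[120:220,220:340],(408,340)),((0,0),(0,392),(0,0)))]))
E
```

```text
[0.5895 0.1088 0.1145] [0.0007 0.081 ] [ 0.5452 -0.4696 -1.4289] 0.014620129340563873
```

View pics/c26.png

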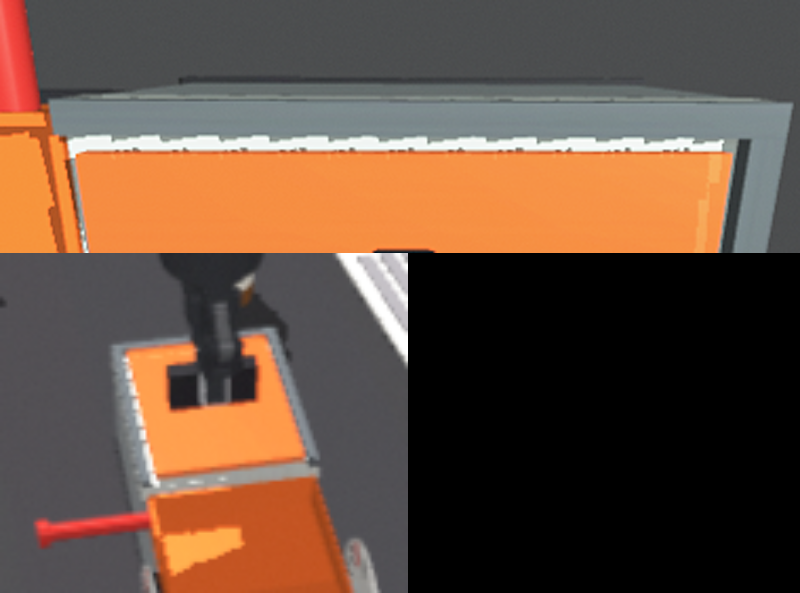

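```bash
python3 - <<'E'
from cov import *
im=cv2.imread('pics/w20.png')
g=cv2.cvtColor(im,cv2.COLOR_BGR2GRAY)
for c in (150,220,300,380):
    print(c,[(r,im[r,c].tolist()) for r in range(125,156,2)][:16] if c==220 else '')
for c in (150,220,300,380,430):
    col=im[:,c].astype(int); 
    r0=next(r for r in range(138,160) if col[r][2]-col[r][0]>60)
    # rail start: first bluish grey row vs background
    r1=next(r for r in range(120,140) if g[r,c]>0 and col[r].mean()>95 and col[r+2].mean()>95) if True else 0
    print(c,r1,r0,ontool(c,r1-.5,.0085),ontool(c,r0-.5,.0065))
E
```

```text
150 
220 [(125, [129, 133, 124]), (127, [101, 99, 90]), (129, [139, 136, 123]), (131, [139, 136, 125]), (133, [140, 136, 125]), (135, [139, 136, 124]), (137, [136, 136, 121]), (139, [139, 136, 123]), (141, [140, 135, 123]), (143, [138, 136, 122]), (145, [148, 152, 143]), (147, [206, 214, 201]), (149, [245, 247, 242]), (151, [142, 167, 209]), (153, [64, 133, 247]), (155, [68, 142, 247])]
300 
380 
150 124 151 [ 0.0697 -0.0615  0.0085] [ 0.0573 -0.0623  0.0065]
220 120 151 [ 0.0715 -0.0285  0.0085] [ 0.0573 -0.0289  0.0065]
300 120 151 [0.0716 0.0091 0.0085] [0.0574 0.0093 0.0065]
380 121 152 [0.0712 0.0468 0.0085] [0.057  0.0475 0.0065]
430 126 152 [0.069  0.0706 0.0085] [0.057  0.0715 0.0065]
```

The cover is centred: its front edge is at tool x 57 mm and the rail's outer edge at 68 mm, leaving a 3 mm gap. I'll set it down and press.

Call:
{"fn": "move_arm", "kwargs": {
  "moves": [
    [0,0,0.7,0],
    [0,0,1.4,0],
    [0,0,2,0],
    [0,0,2,0],
    [0,0,2,0]
  ]
}}

```text
time_s: 46.6
position: [0.5894, 0.1088, 0.1125]
tool_rot: [[-0.997, 0.072, 0.0], [0.072, 0.997, -0.0], [-0.0, -0.0, -1.0]]
ft_force: [-1.8, 0.7, 2.2]
grip_width: 0.0146
```

Call:
{"fn": "move_arm", "kwargs": {
  "moves": [
    [0,0,0.4,0],
    [0,0,0.8,0],
    [0,0,0.8,0],
    [0,0,0.8,0],
    [0,0,0.8,0]
  ]
}}

```text
time_s: 47.1
position: [0.5894, 0.1088, 0.1125]
tool_rot: [[-0.997, 0.072, 0.001], [0.072, 0.997, -0.0], [-0.001, -0.0, -1.0]]
ft_force: [-4.2, -0.4, 8.6]
grip_width: 0.015
```

Call:
{"fn": "move_arm", "kwargs": {
  "moves": [
    [0,0,0.4,0],
    [0,0,0.4,0],
    [0,0,0.4,0],
    [0,0,0.4,0],
    [0,0,0.4,0],
    [0,0,0.4,0],
    [0,0,0.4,0],
    [0,0,0.4,0]
  ]
}}

```text
time_s: 47.9
position: [0.5894, 0.1088, 0.1125]
tool_rot: [[-0.997, 0.072, 0.001], [0.072, 0.997, -0.0], [-0.001, -0.0, -1.0]]
ft_force: [-5.0, -0.1, 10.6]
grip_width: 0.015
```

Call:
{"fn": "move_arm", "kwargs": {
  "moves": [
    [0,0,-0.5,0],
    [0,0,-1.1,0],
    [0,0,-1.1,0]
  ]
}}

```text
time_s: 48.2
position: [0.5894, 0.1088, 0.1125]
tool_rot: [[-0.997, 0.072, 0.0], [0.072, 0.997, -0.0], [-0.0, -0.0, -1.0]]
ft_force: [-3.4, -0.5, 5.2]
grip_width: 0.0149
```

Call:
{"fn": "move_arm", "kwargs": {
  "moves": [
    [0,0,0,0],
    [0,0,0,0],
    [0,0,0,0],
    [0,0,0,0],
    [0,0,0,0],
    [0,0,0,0],
    [0,0,0,0]
  ],
  "grip": 0
}}

```text
time_s: 48.9
position: [0.5894, 0.1088, 0.1121]
tool_rot: [[-0.997, 0.072, -0.0], [0.072, 0.997, -0.0], [0.0, -0.0, -1.0]]
ft_force: [-0.5, -0.1, -0.0]
grip_width: 0.0853
```

Call:
{"fn": "move_arm", "kwargs": {
  "moves": [
    [0,0,-10,0],
    [0,0,-30,0],
    [0,0,-60,0],
    [0,0,-95,0],
    [0,0,-120,0],
    [0,0,-125,0],
    [0,0,-125,0]
  ]
}}

```text
time_s: 49.6
position: [0.5895, 0.1088, 0.2378]
tool_rot: [[-0.997, 0.072, 0.002], [0.072, 0.997, -0.0], [-0.002, 0.0, -1.0]]
ft_force: [0.3, 0.3, -0.7]
grip_width: 0.0853
```

```bash
python3 - <<'E'
from cov import *
C,im=snap('wrist','w21.png'); o=env.observe(); print(o['position'],loc(o['position']),o['ft_force'],o['time_s'])
s=snap('side','s21.png')[1]
cv2.imwrite('pics/c27.png',cv2.resize(s[130:290,215:345],None,fx=3.7,fy=3.7,interpolation=cv2.INTER_CUBIC))
E
```

```text
[0.5891 0.1088 0.2366] [0.0002 0.081 ] [-0.6018 -0.6026 -0.1215] 49.65
```

View pics/w21.png

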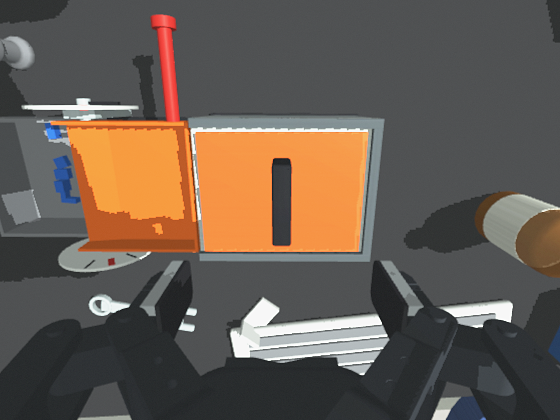

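View pics/c27.png

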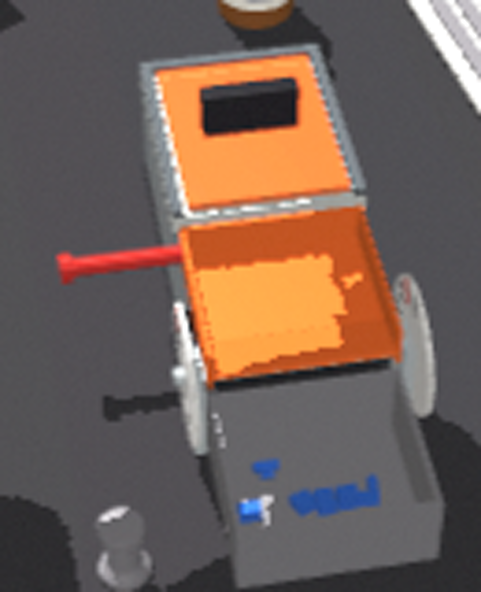

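The cover lies between the rails with the platform showing along its tray-side edge, so there is no overhang. I'll press once more on the bar with closed fingers to be sure it is seated.

Call:
{"fn": "move_arm", "kwargs": {
  "moves": [
    [0,0,0,0],
    [0,0,15,0],
    [0,0,35,0],
    [0,0,55,0],
    [0,0,70,0],
    [0,0,82,0],
    [0,0,89,0],
    [0,0,92,0],
    [0,0,93,0],
    [0,0,93,0]
  ],
  "grip": 1,
  "grip_force": 30
}}

```text
time_s: 50.7
position: [0.5896, 0.1088, 0.1445]
tool_rot: [[-0.997, 0.072, 0.001], [0.072, 0.997, -0.0], [-0.001, 0.0, -1.0]]
ft_force: [-0.5, 0.4, 0.1]
grip_width: 0.0003
```

Call:
{"fn": "move_arm", "kwargs": {
  "moves": [
    [0,0,0.5,0],
    [0,0,1,0],
    [0,0,1.5,0],
    [0,0,1.5,0]
  ]
}}

```text
time_s: 51.1
position: [0.5894, 0.1088, 0.1427]
tool_rot: [[-0.997, 0.072, 0.0], [0.072, 0.997, 0.0], [-0.0, 0.0, -1.0]]
ft_force: [0.2, -0.1, 0.4]
grip_width: 0.0001
```

Call:
{"fn": "move_arm", "kwargs": {
  "moves": [
    [0,0,0.5,0],
    [0,0,1,0],
    [0,0,1.5,0],
    [0,0,1.5,0],
    [0,0,1.5,0]
  ]
}}

```text
time_s: 51.6
position: [0.5895, 0.1088, 0.142]
tool_rot: [[-0.997, 0.072, 0.001], [0.072, 0.997, -0.0], [-0.001, -0.0, -1.0]]
ft_force: [-2.1, -0.2, 6.3]
grip_width: 0.0002
```

Call:
{"fn": "move_arm", "kwargs": {
  "moves": [
    [0,0,0.5,0],
    [0,0,0.8,0],
    [0,0,0.8,0],
    [0,0,0.8,0],
    [0,0,0.8,0],
    [0,0,0.8,0],
    [0,0,0.8,0],
    [0,0,0.8,0]
  ]
}}

```text
time_s: 52.4
position: [0.5895, 0.1088, 0.142]
tool_rot: [[-0.997, 0.072, 0.002], [0.072, 0.997, -0.0], [-0.002, -0.0, -1.0]]
ft_force: [-4.7, -1.0, 12.6]
grip_width: -0.0001
```

Call:
{"fn": "move_arm", "kwargs": {
  "moves": [
    [0,0,-2,0],
    [0,0,-15,0],
    [0,0,-50,0],
    [20,0,-95,0],
    [60,0,-130,0],
    [100,0,-150,0],
    [140,0,-150,0],
    [140,0,-150,0],
    [140,0,-150,0]
  ]
}}

```text
time_s: 53.3
position: [0.4495, 0.119, 0.2907]
tool_rot: [[-0.997, 0.072, 0.001], [0.072, 0.997, -0.0], [-0.001, 0.0, -1.0]]
ft_force: [-0.1, 0.7, -0.3]
grip_width: 0.0002
```

```bash
python3 - <<'E'
from cov import *
C,im=snap('wrist','w22.png'); o=env.observe(); print(o['position'],o['time_s'])
s=snap('side','s22.png')[1]; t=snap('top','t22.png')[1]
cv2.imwrite('pics/c28.png',cv2.resize(s[130:290,215:345],None,fx=3.7,fy=3.7,interpolation=cv2.INTER_CUBIC))
E
```

```text
[0.4502 0.1189 0.2904] 53.35
```

View pics/w22.png

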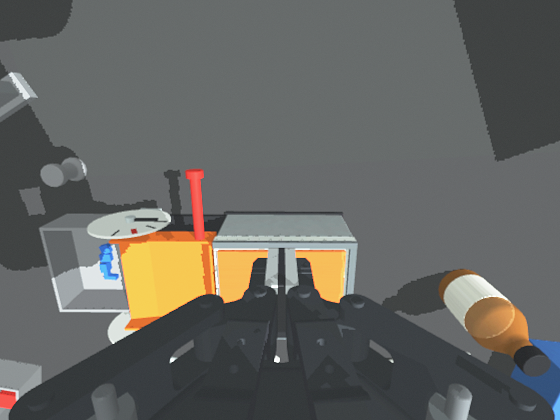

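View pics/c28.png

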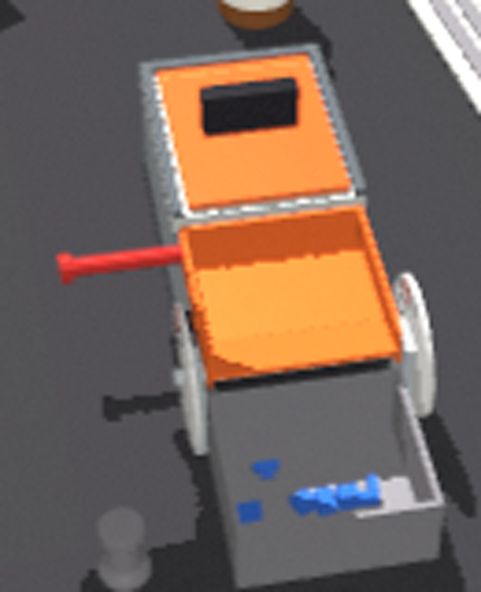

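View pics/t22.png

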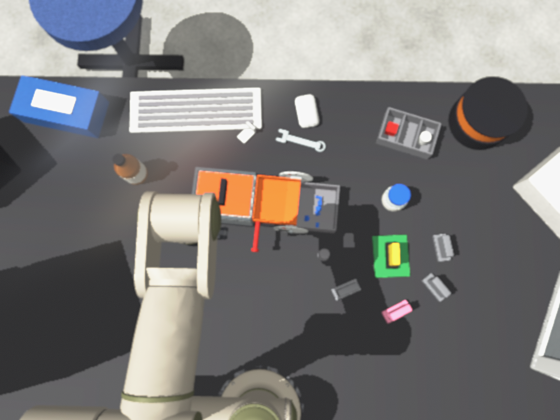

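View pics/s22.png

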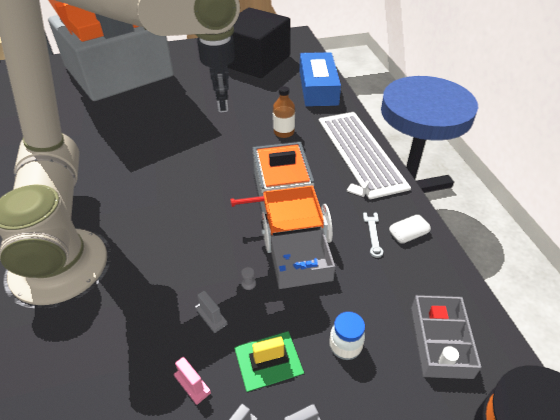

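Everything looks in place. One last close look at the bin to count the chips, then I'll hand in.

Call:
{"fn": "move_arm", "kwargs": {
  "moves": [
    [0,-40,0,0],
    [-20,-85,0,0],
    [-40,-130,0,0],
    [-60,-175,0,0],
    [-80,-215,0,0],
    [-90,-250,0,0],
    [-90,-270,0,0],
    [-90,-270,0,0],
    [-90,-270,0,0]
  ]
}}

```text
time_s: 54.35
position: [0.5203, -0.1571, 0.2896]
tool_rot: [[-0.997, 0.073, -0.001], [0.073, 0.997, 0.001], [0.001, 0.001, -1.0]]
ft_force: [-0.6, 0.1, -1.0]
grip_width: -0.0003
```

```bash
python3 - <<'E'
from cov import *
C,im=snap('wrist','w23.png'); o=env.observe(); print(o['position'],o['time_s'])
x,y=proj(C,st(0,-.18,.01))[0]; x,y=int(x),int(y); print(x,y)
y0=max(0,y-80);cv2.imwrite('pics/c29.png',cv2.resize(im[y0:y0+150,max(0,x-100):x+100],None,fx=4,fy=4,interpolation=cv2.INTER_CUBIC))
E
```

```text
[ 0.5203 -0.1565  0.2899] 54.4
286 199
```

View pics/c29.png

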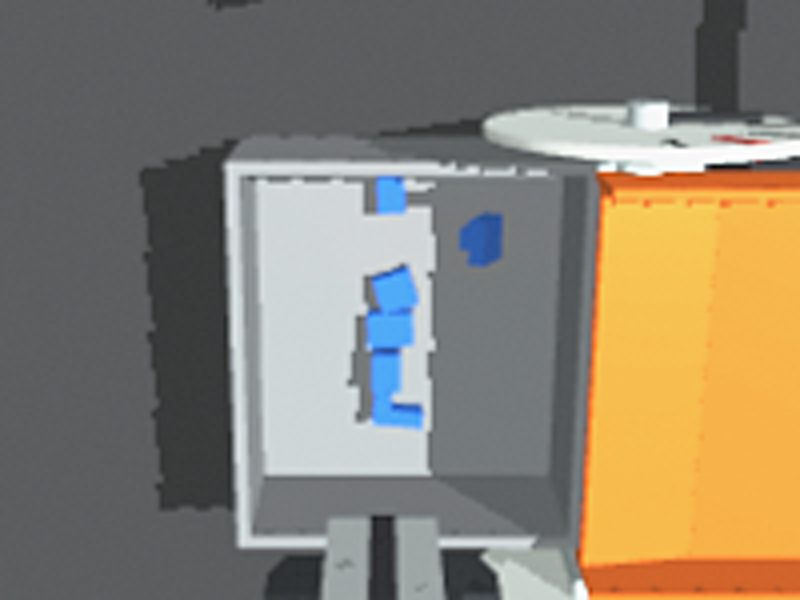

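```bash
python3 - <<'E'
from rig import env
print(env.observe()['time_s']); print(env.close_job())
E
```

```text
54.4
the job is handed in; nothing more can be done
None
```

The job is done and handed in at 54.4 s on the robot's clock; no verdict came back. Every step went in the order asked.

- **Chips:** Two scraper passes moved all six chips from the platform into the tray. The last close wrist picture shows six blue pieces in the bin, two of them touching (one is the L-shaped chip). The platform and tray were empty.
- **Scraper:** It was back on its green mat before the tipping began. The last top and side views still show it standing there.
- **Tray:** I held it at about 60° for over two seconds, then let go of the handle. The wrist camera then showed the pointer squarely on the red mark. I brought it back to its stop, where the pointer sits on the 0 tick and the tray corners match the first picture.
- **Cover:** It was knocked aside during the run, so I measured it again before picking it up. It lies between the rails with about 3 mm free at the front rail and the platform edge showing on the tray side. I pressed it twice, at about 12 N each time. The top of its grip is at 142 mm, which is its seated height.

**What disagreed with plan:**
- **Handle force:** My planned arc for the handle was slightly too tight, so the wrist force reached about 23 N at 60° and 27 N at the stop.
- **Bar slip:** The bar slid about 5 mm between the finger pads. That made the tool height look wrong, but the pictures showed the tray level.

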